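# Put the modelling tools away in the latching tray

## Robot

A 6-joint arm with a two-finger parallel gripper is mounted at the origin on a cart in front of the work surface, level with it; the furniture and walls round the work are solid. World frame = base frame: x ahead of the robot, y to its left, z up, the work surface at z = 0. Lengths are in m, angles in rad, forces in N, time in s.
With the tool pointing down it reaches from about 0.275 to 0.85 m from the base axis. Payload 5.2 kg.
Tool frame: the origin (TCP) lies on the centre line of the jaws, within the pads' length; the fingertips stand bot.tips_ahead ahead of it and the grasp point (between the pads) lies 11 mm behind it (bot.tips_ahead is the distance from the TCP to the fingertips, in m); x points along the fingers, y is the direction in which the jaws open and shut, and the axes are right-handed (so a half turn about x gives the same grasp; the last joint's range is limited). The gripper opens to 85 mm and grips with 20 to 120 N. Pads are 22 mm wide; open, the fingers measure 114 mm over their backs; the gripper's body (76 mm by 85 mm) begins 54 mm behind the grasp point. The pads swing forward as they close: fully open they stand 13 mm farther back than shut.
Start: joints at [-1.506, 0.259, 1.535, -0, 1.348, -0.203], TCP at [0.146, -0.53, 0.2] pointing down, gripper open.
Joint ranges: [-3.14, 3.14], [-0.91, 2.08], [0.19, 2.58], [-1.22, 4.36], [0.22, 2.71], [-3.12, 3.12]. Speed limits (rad/s): [2.57, 2.57, 3.14, 3.14, 3.14, 3.14].

## Interface

Orientations are given as a 3x3 rotation matrix whose columns are the frame's x, y, z axes.
In Python, from cell import bot gives the robot as it stands. The module is installed in compiled form; this text tells all that it offers.
- The arm moves only by the tool play_rows, never from a script. Its argument "moves" is a list that holds one entry, the list of rows, each a list of 6 numbers: the shift along the tool's x, y, z in mm, then the turn, a rotation vector about the tool's x, y, z in rad. A call has exactly 8 rows; each row is the pose to reach, as a shift and turn from the pose commanded when the call began, along the tool's axes at that moment; what a row does not reach only later rows make up. A row lasts 1/12 s, in which the tool goes at most 41.7 mm and 7.16 degrees, less where a joint would pass 70% of its speed; a pose out of reach is approached as far as the arm can. A call with a gripper value outside its range is refused whole. "hand" is the opening, from -1 (shut) to 1 (fully open), set as the call begins (left out, the last holds). The fingers move at their own pace and stop on an object; "grip_force" is the grip in N (left out, the last holds). Time passes only in rows, so rows that repeat a pose let the fingers close, or fill a call up. It gives the time, the measured TCP pose, the force and the opening at its end, in the units of the state.
- bot.get_obs(): the state, without advancing time (a new reading comes with each control period).
- bot.camera(name): name is "scene" or "top" or "wrist"; returns a dict with "img" (420x560x3 uint8, blue, green, red), "depth" (420x560 float32, m along the optical axis (not along the pixel's ray), 0 where there is no reading), "K" (3x3 intrinsics, pixels), "extrinsics" (4x4, takes a point from camera to world coordinates). Camera axes: x right, y down, z forward; pixel columns grow to the right and rows downward; lengths in m; the calibration is good to about 2 mm. A picture is of the moment at which its call begins.
- bot.finish_job(): hands the job in, once; it reports no verdict.
The state is a dict: "time_s": time; "joint_pos": joint angles; "qvel": joint speeds; "joint_efforts": joint torques, N m; "ee_pos": TCP position; "tcp_rot": TCP orientation; "contact_force": force on the tool from outside, world axes, zero at the start; "ft_torque": the same for the moment, N m; "opening": opening from 0.0 (shut) to 1.0 (fully open).
Only numpy, scipy, OpenCV 4.12 (cv2) and the standard library are available. Lean on these libraries where they do the work, as an engineer would, in place of code of your own. Each camera call takes 0.05 s, during which the arm holds its last target. There are 200 camera calls.

## Task

Pull every clay-modelling tool out of the upright wooden holder and lay them all flat on the floor of the tray, lengthwise (front to back) and not on top of one another, while the tray is still out. Then press the tray into its dock until the catch snaps, let go, and make sure that it has stayed latched with all the tools still lying flat in it.

Things in the scene. Friction and masses are not known exactly. Their poses are not given: they have to be found in the camera images.
- tool_0: Clay-modelling stick, one of up to five alike, 150 mm long, about 40 g; at the start upright in the holder, handle up. Origin on its axis where handle and blade meet, z towards the handle end: square beech handle 14 x 14 mm from z = 0 to 105 mm, thinner wooden blade or wire loop (8 x 13 mm) from z = 0 to -45 mm; mid-length at z = 30 mm. x and y are square to the handle's flats.
- tool_1: Clay-modelling stick, one of up to five alike, 150 mm long, about 40 g; at the start upright in the holder, handle up. Origin on its axis where handle and blade meet, z towards the handle end: square beech handle 14 x 14 mm from z = 0 to 105 mm, thinner wooden blade or wire loop (8 x 13 mm) from z = 0 to -45 mm; mid-length at z = 30 mm. x and y are square to the handle's flats.
- tool_2: Clay-modelling stick, one of up to five alike, 150 mm long, about 40 g; at the start upright in the holder, handle up. Origin on its axis where handle and blade meet, z towards the handle end: square beech handle 14 x 14 mm from z = 0 to 105 mm, thinner wooden blade or wire loop (8 x 13 mm) from z = 0 to -45 mm; mid-length at z = 30 mm. x and y are square to the handle's flats.
- tool_3: Clay-modelling stick, one of up to five alike, 150 mm long, about 40 g; at the start upright in the holder, handle up. Origin on its axis where handle and blade meet, z towards the handle end: square beech handle 14 x 14 mm from z = 0 to 105 mm, thinner wooden blade or wire loop (8 x 13 mm) from z = 0 to -45 mm; mid-length at z = 30 mm. x and y are square to the handle's flats.
- tool_4: Clay-modelling stick, one of up to five alike, 150 mm long, about 40 g; at the start upright in the holder, handle up. Origin on its axis where handle and blade meet, z towards the handle end: square beech handle 14 x 14 mm from z = 0 to 105 mm, thinner wooden blade or wire loop (8 x 13 mm) from z = 0 to -45 mm; mid-length at z = 30 mm. x and y are square to the handle's flats.
- holder: Wooden block, 64 mm (x) by 300 mm (y) by 85 mm high, fixed to the table, with a row of five square wells 18 mm wide and 70 mm deep along its y axis, at y = -116, -58, 0, 58, 116 mm. Tools in it stand loosely, with 80 mm sticking out of the top. Origin at the centre of its underside, z up.
- dock: Low plywood dock fixed to the table in which the tray slides: plate 210 mm (x) by 274 mm (y), 32 mm high at the side rails and the back, 41 mm at two small steel lugs at the back centre. Open towards the robot (-x). Origin at the centre of its underside; x is the direction in which the tray is pressed home.
- tray_floor (a point): Centre of the upper face of the tray floor (17.5 mm above the table). Axes as the dock's. The open-topped wooden tray is inside 172 mm (x) by 230 mm (y), with walls that rise 21 mm above its floor, front and back walls 7 mm thick, side walls 6 mm; its rim is 38.5 mm above the table.
- tray_front (a point): Middle of the tray's outer front face (the face to press, looking to -x of the dock), 25.5 mm above the table; the face reaches from 12.5 to 38.5 mm above the table, 242 mm wide.
- tray (a joint): Travel of the tray into the dock, m: 0 = sprung out (as found), 0.050 = home at its end stop and latched. A sprung over-centre catch pushes it out with 2 to 9 N until about 0.035; past that it snaps home and stays there when let go. Let go before that, it springs out again. Pressing once more does not release it; only a pull of about 7 N would.
Mind the look-alikes: they are no part of the job. What is shaped like the tool_1 but black, orange or purple is not meant.

How it is judged:
On the way, in this order (a step that is already met when the one before it is completed fails the run):
1. all the tools lie lengthwise in the tray while it is still out (x of tool_0 in the frame of tray_floor between -0.06 and 0.06 m and y of tool_0 in the frame of tray_floor between -0.115 and 0.115 m and z of tool_0 in the frame of tray_floor between 0 and 0.014 m and angle between tool_0's own z axis and vertical between 1.48 and 1.66 rad and angle between the z axis of each of tool_0, tool_1, tool_2, tool_3, tool_4 and the x axis of tray_floor, either way round below 0.35 rad and linear speed of each of tool_0, tool_1, tool_2, tool_3, tool_4 below 0.05 m/s and x of tool_1 in the frame of tray_floor between -0.06 and 0.06 m and y of tool_1 in the frame of tray_floor between -0.115 and 0.115 m and z of tool_1 in the frame of tray_floor between 0 and 0.014 m and angle between tool_1's own z axis and vertical between 1.48 and 1.66 rad and x of tool_2 in the frame of tray_floor between -0.06 and 0.06 m and y of tool_2 in the frame of tray_floor between -0.115 and 0.115 m and z of tool_2 in the frame of tray_floor between 0 and 0.014 m and angle between tool_2's own z axis and vertical between 1.48 and 1.66 rad and x of tool_3 in the frame of tray_floor between -0.06 and 0.06 m and y of tool_3 in the frame of tray_floor between -0.115 and 0.115 m and z of tool_3 in the frame of tray_floor between 0 and 0.014 m and angle between tool_3's own z axis and vertical between 1.48 and 1.66 rad and x of tool_4 in the frame of tray_floor between -0.06 and 0.06 m and y of tool_4 in the frame of tray_floor between -0.115 and 0.115 m and z of tool_4 in the frame of tray_floor between 0 and 0.014 m and angle between tool_4's own z axis and vertical between 1.48 and 1.66 rad and value of joint tray below 0.02 m), for 0.2 s.
2. the tray is pressed home past its catch (value of joint tray above 0.046 m), for 0.3 s.
At the end, for the whole second after the job is handed in: Every tool present lies in the tray at rest, lengthwise within 20 degrees, flat on its floor (level within 5 degrees, axis less than 14 mm above the floor, so not on the rim or on another tool), and the tray stays latched (travel over 46 mm) with nothing holding it (x of tool_0 in the frame of tray_floor between -0.06 and 0.06 m and y of tool_0 in the frame of tray_floor between -0.115 and 0.115 m and z of tool_0 in the frame of tray_floor between 0 and 0.014 m and angle between tool_0's own z axis and vertical between 1.48 and 1.66 rad and angle between the z axis of each of tool_0, tool_1, tool_2, tool_3, tool_4 and the x axis of tray_floor, either way round below 0.35 rad and linear speed of each of tool_0, tool_1, tool_2, tool_3, tool_4 below 0.05 m/s and x of tool_1 in the frame of tray_floor between -0.06 and 0.06 m and y of tool_1 in the frame of tray_floor between -0.115 and 0.115 m and z of tool_1 in the frame of tray_floor between 0 and 0.014 m and angle between tool_1's own z axis and vertical between 1.48 and 1.66 rad and x of tool_2 in the frame of tray_floor between -0.06 and 0.06 m and y of tool_2 in the frame of tray_floor between -0.115 and 0.115 m and z of tool_2 in the frame of tray_floor between 0 and 0.014 m and angle between tool_2's own z axis and vertical between 1.48 and 1.66 rad and x of tool_3 in the frame of tray_floor between -0.06 and 0.06 m and y of tool_3 in the frame of tray_floor between -0.115 and 0.115 m and z of tool_3 in the frame of tray_floor between 0 and 0.014 m and angle between tool_3's own z axis and vertical between 1.48 and 1.66 rad and x of tool_4 in the frame of tray_floor between -0.06 and 0.06 m and y of tool_4 in the frame of tray_floor between -0.115 and 0.115 m and z of tool_4 in the frame of tray_floor between 0 and 0.014 m and angle between tool_4's own z axis and vertical between 1.48 and 1.66 rad and value of joint tray above 0.046 m); the robot touches nothing.
Of tool_0, tool_1, tool_2, tool_3, tool_4 only 4 to 5 are there at a start; the rules pass over those that are not, and their reading is None.
At some moment in a run one of tool_0, tool_1, tool_2, tool_3, tool_4 may be knocked a few centimetres aside while the robot is not near it.
Once in a run the grip may slacken for a moment while it holds something.
It also fails if it takes over 210 s, if anything falls off the work surface, if the arm or the gripper's body presses on something with over 40 N, if the wrist force passes 120 N, or if a joint passes its speed limit or range.

## Working session

There is one attempt and no reset: what is moved stays moved. The work goes in short steps, Python scripts to look and compute and a tool call to move; the robot and the scene stay as the last step left them, time stands still between calls to the robot, and variables do not carry over. Pictures are saved under pics/ and viewed, about 12 in all and at most 16, crops included, and the job is handed in when it is done.

Besides the shell and the picture viewer there is one more tool, called as a command line: name --argument value ..., lists and objects as JSON in quotes. play_rows: Moves the arm, as the interface text tells. Its arguments: {"type":"object","properties":{"moves":{"type":"array","items":{"type":"array","items":{"type":"array","items":{"type":"number"}}}},"hand":{"type":"number"},"grip_force":{"type":"number"}},"required":["moves"]}

```bash
mkdir -p pics
cat > h.py <<'E'
import numpy as np, cv2, sys
from cell import bot
def snap(name, fn):
    c=bot.camera(name); cv2.imwrite('pics/'+fn+'.png',c['img']); np.savez('pics/'+fn+'.npz',**c); return c
def P(c,u,v,z=None):
    K=c['K'];E=c['extrinsics'];r=np.linalg.inv(K)@[u,v,1]
    if z is None:
        d=c['depth'][int(v),int(u)]; p=r*d
        return E[:3,:3]@p+E[:3,3]
    R=E[:3,:3]@r; t=(z-E[2,3])/R[2]; return E[:3,3]+t*R
E
python3 - <<'E'
from h import *
for n in('scene','top'):
    c=snap(n,n+'0'); print(n,c['K'].round(1).tolist(),c['extrinsics'].round(3).tolist())
o=bot.get_obs(); print({k:np.round(v,3).tolist() for k,v in o.items()}, bot.tips_ahead)
E
```

```text
scene [[518.3, 0.0, 287.4], [0.0, 518.3, 202.4], [0.0, 0.0, 1.0]] [[-0.897, -0.181, 0.404, 0.088], [-0.442, 0.395, -0.805, 0.949], [-0.014, -0.901, -0.435, 0.583], [0.0, 0.0, 0.0, 1.0]]
top [[465.6, 0.0, 278.9], [0.0, 465.6, 213.6], [0.0, 0.0, 1.0]] [[0.037, -0.976, 0.212, 0.298], [-0.999, -0.037, 0.006, -0.021], [0.002, -0.213, -0.977, 1.312], [0.0, 0.0, 0.0, 1.0]]
{'time_s': 0.1, 'joint_pos': [-1.506, 0.259, 1.536, 0.0, 1.348, -0.203], 'qvel': [0.001, -0.003, -0.001, -0.0, 0.003, 0.002], 'joint_efforts': [0.004, -44.696, -29.125, -0.0, 0.006, -0.0], 'ee_pos': [0.146, -0.53, 0.199], 'tcp_rot': [[-0.0, 0.265, -0.964], [0.002, -0.964, -0.265], [-1.0, -0.002, -0.0]], 'contact_force': [-0.145, -0.949, -0.129], 'ft_torque': [-0.011, -0.037, -0.001], 'opening': 0.999} 0.008
```

View pics/scene0.png

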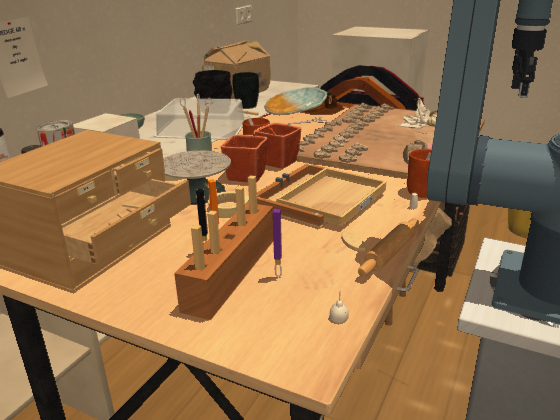

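View pics/top0.png

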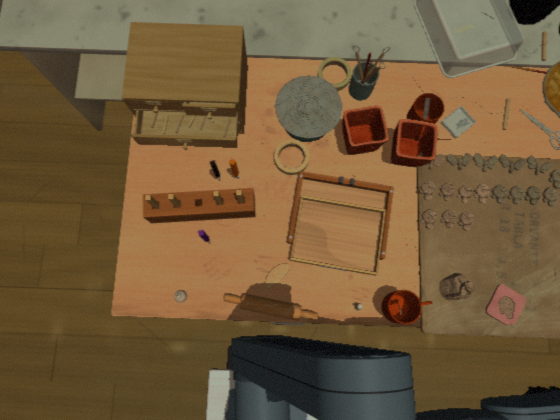

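The scene view shows four beech tools in the holder, with the middle well empty. The black, orange and purple decoys stand beside it. In the top view the holder spans about (143-255, 190-218), and the tray is at about (290-390, 175-273).

Run:
```python
from h import *
im=cv2.imread('pics/top0.png')[150:290,130:400]
cv2.imwrite('pics/topc.png',cv2.resize(im,None,fx=2.9,fy=2.9,interpolation=cv2.INTER_CUBIC))
```

```text
(no output)
```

View pics/topc.png

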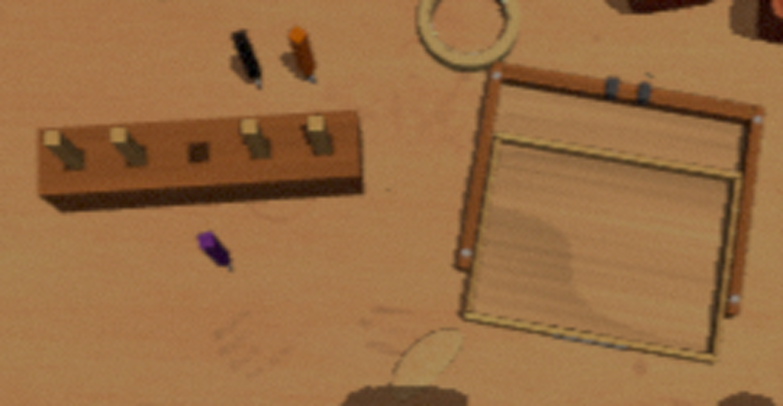

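Crop shows: tool tops at (52,135), (120,133), (250,124), (317,121). Holder top corners are (40,130), (357,111), (362,180), (42,196). Tray rim corners are (497,137), (738,177), (714,358), (465,318).

Run:
```python
from h import *
c=dict(np.load('pics/top0.npz'))
f=lambda x,y,z:P(c,130+x/2.9,150+y/2.9,z)
def show(n,L,z):
    q=np.array([f(x,y,z) for x,y in L]); print(n,q[:,:2].round(4).tolist()); return q
t=show('tools',[(52,135),(120,133),(250,124),(317,121)],.165)
h=show('holder',[(40,130),(357,111),(362,180),(42,196)],.085)
print('c',h.mean(0), [np.linalg.norm(h[i]-h[i-1]).round(4) for i in range(4)], np.degrees(np.arctan2(*(h[0]-h[1])[[1,0]])))
w=show('well',[(199,152)],.085)
r=show('tray',[(497,137),(738,177),(714,358),(465,318)],.0385)
print('c',r.mean(0), [np.linalg.norm(r[i]-r[i-1]).round(4) for i in range(4)])
print('yawx',np.degrees(np.arctan2(*(r[0]-r[3])[[1,0]])),np.degrees(np.arctan2(*(r[1]-r[2])[[1,0]])),'yaw y',np.degrees(np.arctan2(*(r[0]-r[1])[[1,0]]))-90)
show('decoy',[(240,36),(297,33),(208,238)],.1)
# depth-based
for x,y in [(52,135),(120,133),(250,124),(317,121),(200,180),(600,250),(240,36),(297,33),(208,238)]:
    print(P(c,130+x/2.9,150+y/2.9).round(3))
```

```text
tools [[0.5794, 0.3205], [0.5835, 0.2612], [0.5959, 0.1479], [0.6009, 0.0893]]
holder [[0.6034, 0.356], [0.6331, 0.0599], [0.5669, 0.052], [0.5404, 0.3479]]
c [0.5859581  0.20395145 0.085     ] [np.float64(0.0635), np.float64(0.2977), np.float64(0.0667), np.float64(0.2972)] 95.7319540875588
well [[0.5879, 0.2055]]
tray [[0.6248, -0.0745], [0.5938, -0.3085], [0.4185, -0.2841], [0.4473, -0.049]]
c [ 0.52109432 -0.17901378  0.0385    ] [np.float64(0.1793), np.float64(0.2361), np.float64(0.177), np.float64(0.2368)]
yawx -8.151332648943283 -7.927929475477629 yaw y -7.55440678467528
decoy [[0.6979, 0.1725], [0.7029, 0.1191], [0.5042, 0.1886]]
[0.579 0.32  0.165]
[0.584 0.262 0.162]
[0.595 0.148 0.167]
[0.601 0.089 0.163]
[0.561 0.203 0.084]
[ 0.521 -0.179  0.014]
[0.681 0.165 0.15 ]
[0.685 0.113 0.152]
[0.496 0.18  0.149]
```

```bash
cat >> h.py <<'E'
from scipy.spatial.transform import Rotation as Ro
C=np.array([.521,-.179]); a=np.radians(-8.0); UX=np.array([np.cos(a),np.sin(a)]); UY=np.array([-UX[1],UX[0]])
def tray(x,y): return C+x*UX+y*UY
def G(psi,pitch):   # deg: heading, pitch below horizontal; tool y = right-hand side
    s,p=np.radians([psi,pitch]); f=np.array([np.cos(s),np.sin(s),0]); l=np.array([-f[1],f[0],0])
    x=np.cos(p)*f-np.sin(p)*np.array([0,0,1]); y=-l; return np.c_[x,y,np.cross(x,y)]
def plan(wps):  # [(x,y,z,psi,pitch)]
    o=bot.get_obs(); p=np.array(o['ee_pos']);R=np.array(o['tcp_rot']); st(o)
    for w in wps:
        q=np.array(w[:3]);Q=G(*w[3:])
        s=R.T@(q-p)*1000; r=Ro.from_matrix(R.T@Q).as_rotvec()
        print(np.round(w,3).tolist(),'->',s.round(1).tolist()+r.round(3).tolist(),'|',int(np.linalg.norm(s)),'mm',int(np.degrees(np.linalg.norm(r))),'deg')
        p,R=q,Q
def st(o=None):
    o=o or bot.get_obs(); R=np.array(o['tcp_rot']);x=R[:,0];l=-R[:,1]
    print('t',round(o['time_s'],2),'p',np.round(o['ee_pos'],4).tolist(),'psi',np.degrees(np.arctan2(-l[0],l[1])).round(1),'pitch',np.degrees(np.arctan2(-x[2],x[:2]@[l[1],-l[0]])).round(1),'op',round(o['opening'],3),'F',np.round(o['contact_force'],1).tolist(),'j',np.round(o['joint_pos'],2).tolist())
E
python3 - <<'E'
from h import *
plan([(.25,-.3,.32,12,80),(.42,-.05,.34,8,60),(.48,.078,.27,5.7,45)])
E
```

```text
t 0.1 p [0.1455, -0.5298, 0.1992] psi 15.3 pitch 90.0 op 0.999 F [-0.1, -0.9, -0.1] j [-1.51, 0.26, 1.54, 0.0, 1.35, -0.2]
[0.25, -0.3, 0.32, 12.0, 80.0] -> [-120.5, -194.2, -161.6, 0.058, 0.174, 0.007] | 279 mm 10 deg
[0.42, -0.05, 0.34, 8.0, 60.0] -> [18.2, -209.2, -218.4, 0.066, 0.349, 0.024] | 302 mm 20 deg
[0.48, 0.078, 0.27, 5.7, 45.0] -> [99.2, -118.4, -31.9, 0.032, 0.262, 0.025] | 157 mm 15 deg
```

play_rows --moves '[[[-120,-194,-162,0.058,0.174,0.007],[-120,-194,-162,0.058,0.174,0.007],[-120,-194,-162,0.058,0.174,0.007],[-120,-194,-162,0.058,0.174,0.007],[-120,-194,-162,0.058,0.174,0.007],[-120,-194,-162,0.058,0.174,0.007],[-120,-194,-162,0.058,0.174,0.007],[-120,-194,-162,0.058,0.174,0.007]]]' --hand 0 --grip_force 50

```text
time_s: 0.77
ee_pos: [0.2522, -0.2971, 0.323]
tcp_rot: [[0.172, 0.211, -0.962], [0.031, -0.977, -0.209], [-0.985, 0.006, -0.175]]
contact_force: [-0.1, -0.2, -0.2]
opening: 0.5
```

play_rows --moves '[[[18,-209,-218,0.066,0.349,0.024],[18,-209,-218,0.066,0.349,0.024],[18,-209,-218,0.066,0.349,0.024],[18,-209,-218,0.066,0.349,0.024],[18,-209,-218,0.066,0.349,0.024],[18,-209,-218,0.066,0.349,0.024],[18,-209,-218,0.066,0.349,0.024],[18,-209,-218,0.066,0.349,0.024]]]'

```text
time_s: 1.43
ee_pos: [0.4206, -0.0491, 0.3397]
tcp_rot: [[0.496, 0.139, -0.857], [0.067, -0.99, -0.121], [-0.866, 0.003, -0.501]]
contact_force: [-0.9, -0.9, -0.4]
opening: 0.499
```

Run:
```python
from h import *
plan([(.44,-.02,.34,8,55),(.50,.079,.26,5.7,45),(.50,.079,.215,5.7,45)])
```

```text
t 1.43 p [0.4206, -0.0491, 0.3397] psi 8.0 pitch 59.9 op 0.499 F [-0.9, -0.9, -0.4] j [-0.79, -0.41, 1.93, 0.43, 1.31, 0.59]
[0.44, -0.02, 0.34, 8.0, 55.0] -> [11.3, -26.2, -20.3, 0.001, 0.086, -0.002] | 34 mm 4 deg
[0.5, 0.079, 0.26, 5.7, 45.0] -> [107.5, -89.7, -14.1, 0.031, 0.175, 0.026] | 140 mm 10 deg
[0.5, 0.079, 0.215, 5.7, 45.0] -> [31.8, 0.0, 31.8, 0.0, 0.0, 0.0] | 45 mm 0 deg
```

play_rows --moves '[[[11,-26,-20,0.001,0.086,-0.002],[11,-26,-20,0.001,0.086,-0.002],[11,-26,-20,0.001,0.086,-0.002],[11,-26,-20,0.001,0.086,-0.002],[11,-26,-20,0.001,0.086,-0.002],[11,-26,-20,0.001,0.086,-0.002],[11,-26,-20,0.001,0.086,-0.002],[11,-26,-20,0.001,0.086,-0.002]]]'

```text
time_s: 2.1
ee_pos: [0.4391, -0.0228, 0.34]
tcp_rot: [[0.567, 0.138, -0.812], [0.079, -0.99, -0.113], [-0.82, -0.0, -0.572]]
contact_force: [0.5, -0.2, 0.1]
opening: 0.501
```

play_rows --moves '[[[107,-90,-14,0.031,0.175,0.026],[107,-90,-14,0.031,0.175,0.026],[107,-90,-14,0.031,0.175,0.026],[107,-90,-14,0.031,0.175,0.026],[107,-90,-14,0.031,0.175,0.026],[107,-90,-14,0.031,0.175,0.026],[107,-90,-14,0.031,0.175,0.026],[107,-90,-14,0.031,0.175,0.026]]]'

```text
time_s: 2.77
ee_pos: [0.4993, 0.0758, 0.2615]
tcp_rot: [[0.704, 0.097, -0.703], [0.068, -0.995, -0.069], [-0.707, 0.0, -0.708]]
contact_force: [0.4, -0.4, 0.5]
opening: 0.499
```

Run:
```python
from h import *
plan([(.50,.079,.215,5.7,45)])
c=snap('wrist','w1'); print(c['extrinsics'].round(3).tolist())
```

```text
t 2.77 p [0.4993, 0.0758, 0.2615] psi 5.6 pitch 45.0 op 0.499 F [0.4, -0.4, 0.5] j [-0.28, -0.34, 2.23, 0.51, 0.56, 0.85]
[0.5, 0.079, 0.215, 5.7, 45.0] -> [33.6, -3.1, 32.2, -0.002, -0.001, -0.002] | 46 mm 0 deg
[[0.097, -0.88, 0.465, 0.43], [-0.995, -0.085, 0.045, 0.069], [-0.0, -0.467, -0.884, 0.438], [0.0, 0.0, 0.0, 1.0]]
```

View pics/w1.png

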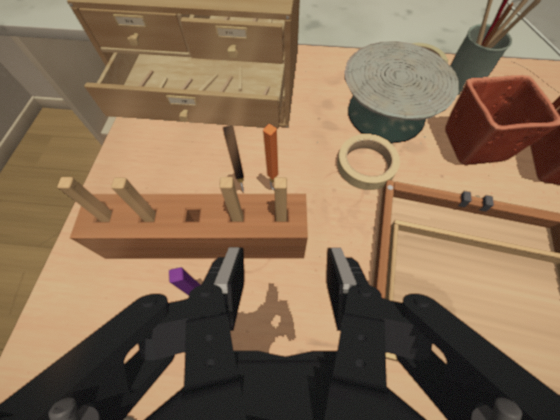

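Wrist view: tool tops at (67,184), (122,186), (230,183), (281,184), and their feet at the holder top at (107,220), (152,220), (238,220), (283,221). The jaws are clear of the purple stick.

Run:
```python
from h import *
c=dict(np.load('pics/w1.npz'))
for a_,b_ in [((67,184),(107,220)),((122,186),(152,220)),((230,183),(238,220)),((281,184),(283,221))]:
    print(P(c,*a_,.165)[:2].round(4),P(c,*b_,.085)[:2].round(4))
print(P(c,177,274,.15).round(3), P(c,192,214,.085))
plan([(.54,.084,.18,5.7,45),(.5995,.0885,.115,5.7,45)])
```

```text
[0.5756 0.3166] [0.5707 0.314 ]
[0.5788 0.2573] [0.5763 0.256 ]
[0.5936 0.1438] [0.5871 0.1452]
[0.5976 0.0894] [0.5913 0.0871]
[0.496 0.18  0.15 ] [0.58982272 0.20652276 0.085     ]
t 2.82 p [0.4993, 0.0753, 0.2616] psi 5.5 pitch 44.9 op 0.497 F [0.2, -0.6, 0.5] j [-0.28, -0.34, 2.23, 0.51, 0.56, 0.85]
[0.54, 0.084, 0.18, 5.7, 45.0] -> [86.9, -4.8, 28.6, -0.002, -0.001, -0.003] | 91 mm 0 deg
[0.6, 0.088, 0.115, 5.7, 45.0] -> [88.1, 1.4, 3.8, 0.0, 0.0, 0.0] | 88 mm 0 deg
```

play_rows --moves '[[[87,-5,29,0,0,0],[87,-5,29,0,0,0],[87,-5,29,0,0,0],[87,-5,29,0,0,0],[87,-5,29,0,0,0],[87,-5,29,0,0,0],[87,-5,29,0,0,0],[87,-5,29,0,0,0]]]'

```text
time_s: 3.48
ee_pos: [0.5395, 0.0858, 0.1803]
tcp_rot: [[0.705, 0.098, -0.702], [0.069, -0.995, -0.07], [-0.705, 0.001, -0.709]]
contact_force: [0.9, -0.5, 0.1]
opening: 0.5
```

Run:
```python
from h import *
plan([(.5975,.0885,.115,5.7,45)])
```

```text
t 3.48 p [0.5395, 0.0858, 0.1803] psi 5.6 pitch 44.9 op 0.5 F [0.9, -0.5, 0.1] j [-0.2, -0.11, 2.31, 0.89, 0.27, 0.48]
[0.598, 0.088, 0.115, 5.7, 45.0] -> [87.2, 3.0, 5.3, -0.0, -0.002, -0.001] | 87 mm 0 deg
```

Run:
```python
from h import *
plan([(.555,.0855,.185,5.7,60),(.5975,.0885,.115,5.7,60)])
```

```text
t 3.48 p [0.5395, 0.0858, 0.1803] psi 5.6 pitch 44.9 op 0.5 F [0.9, -0.5, 0.1] j [-0.2, -0.11, 2.31, 0.89, 0.27, 0.48]
[0.555, 0.086, 0.185, 5.7, 60.0] -> [7.6, 1.9, -14.2, -0.0, -0.264, -0.001] | 16 mm 15 deg
[0.598, 0.088, 0.115, 5.7, 60.0] -> [81.9, 1.2, -1.9, 0.0, 0.0, 0.0] | 81 mm 0 deg
```

play_rows --moves '[[[8,2,-14,0,-0.264,0],[8,2,-14,0,-0.264,0],[8,2,-14,0,-0.264,0],[8,2,-14,0,-0.264,0],[8,2,-14,0,-0.264,0],[8,2,-14,0,-0.264,0],[8,2,-14,0,-0.264,0],[8,2,-14,0,-0.264,0]]]'

```text
time_s: 4.15
ee_pos: [0.5527, 0.0869, 0.1813]
tcp_rot: [[0.494, 0.1, -0.864], [0.052, -0.995, -0.086], [-0.868, -0.002, -0.497]]
contact_force: [-0.7, -0.6, 0.4]
opening: 0.5
```

Run:
```python
from h import *
plan([(.5975,.0885,.115,5.7,60)])
```

```text
t 4.15 p [0.5527, 0.0869, 0.1813] psi 5.8 pitch 60.2 op 0.5 F [-0.7, -0.6, 0.4] j [-0.12, -0.01, 2.03, 0.19, 0.62, 1.22]
[0.598, 0.088, 0.115, 5.7, 60.0] -> [79.7, 3.0, -5.9, -0.0, 0.004, 0.002] | 80 mm 0 deg
```

play_rows --moves '[[[12,1,-1,0,0,0],[24,2,-2,0,0,0],[36,2,-3,0,0,0],[48,2,-4,0,0,0],[60,2,-5,0,0,0],[72,2,-6,0,0,0],[80,2,-6,0,0,0],[80,2,-6,0,0,0]]]'

```text
time_s: 4.82
ee_pos: [0.5978, 0.0887, 0.1137]
tcp_rot: [[0.492, 0.099, -0.865], [0.05, -0.995, -0.085], [-0.869, -0.001, -0.494]]
contact_force: [0.1, 0.2, 0.5]
opening: 0.502
```

Run:
```python
from h import *
st(); c=snap('wrist','w2')
cv2.imwrite('pics/w2c.png',cv2.resize(c['img'][100:330,120:420],None,fx=2,fy=2))
```

```text
t 4.82 p [0.5978, 0.0887, 0.1137] psi 5.7 pitch 60.4 op 0.502 F [0.1, 0.2, 0.5] j [-0.1, 0.17, 2.03, 0.24, 0.44, 1.18]
```

View pics/w2c.png

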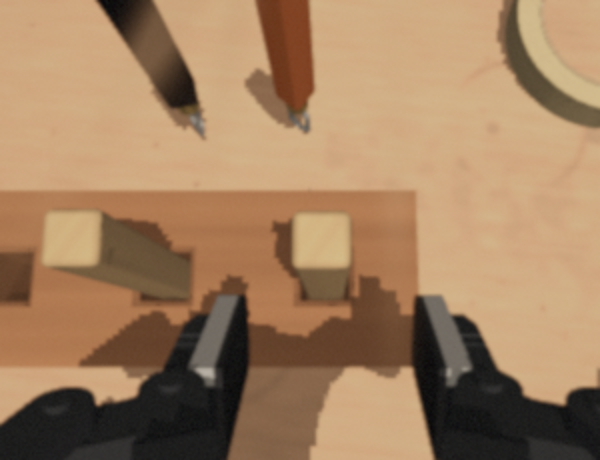

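Crop: the tool top is at about (322,240), between the pads with tips at (230,300) and (430,300). I'll check how deep the pads reach.

Run:
```python
from h import *
c=dict(np.load('pics/w2.npz'));E=np.linalg.inv(c['extrinsics'])
o=bot.get_obs();p=np.array(o['ee_pos']);R=np.array(o['tcp_rot'])
def pr(q): q=E[:3,:3]@q+E[:3,3]; v=c['K']@q/q[2]; return ((v[:2]-[120,100])*2).round(0), q[2].round(3)
print('tcp',pr(p),'tip',pr(p+R[:,0]*.008),pr(p+R@[.008,.021,0]),pr(p+R@[.008,-.021,0]), pr(p+R@[-.005,.021,0]))
for z in(.085,.115,.165): print(z,pr(np.array([.596,.0885,z])))
f=lambda x,y:P(c,120+x/2,100+y/2)
for q in [(322,240),(322,280),(230,305),(435,305),(228,360)]: print(q,f(*q).round(4), (R.T@(f(*q)-p)*1000).round(1))
print(P(c,120+161,100+120,.165))
```

```text
tcp (array([329., 274.]), np.float64(0.187)) tip (array([329., 264.]), np.float64(0.195)) (array([394., 264.]), np.float64(0.195)) (array([265., 264.]), np.float64(0.195)) (array([398., 280.]), np.float64(0.183))
0.085 (array([330., 289.]), np.float64(0.216))
0.115 (array([330., 280.]), np.float64(0.187))
0.165 (array([329., 258.]), np.float64(0.138))
(322, 240) [0.6    0.0905 0.165 ] [-42.7  -1.6 -26.9]
(322, 280) [0.5937 0.0903 0.1366] [-21.2  -2.   -7.3]
(230, 305) [0.5836 0.1112 0.1565] [-42.4 -23.8 -10.2]
(435, 305) [0.5885 0.0621 0.1556] [-41.7  25.5  -9.8]
(228, 360) [0.5715 0.1076 0.1709] [-61.  -21.4  -6.5]
[0.6000387  0.09053012 0.165     ]
```

Run:
```python
from h import *
c=bot.camera('wrist')
o=bot.get_obs();p=np.array(o['ee_pos']);R=np.array(o['tcp_rot'])
v,u=np.mgrid[0:420,0:560];d=c['depth'];r=np.linalg.inv(c['K'])@np.array([u.ravel(),v.ravel(),np.ones(u.size)])*d.ravel()
E=c['extrinsics'];q=(E[:3,:3]@r).T+E[:3,3]; t=((q-p)@R*1000).reshape(420,560,3)
for vv in (235,242,246,250,256,264,275,290,310): print(vv,[(uu,t[vv,uu].round(0).tolist(),round(float(d[vv,uu]),3)) for uu in (228,238,332,342)])
```

```text
235 [(228, [29.0, -41.0, 11.0], 0.218), (238, [28.0, -34.0, 11.0], 0.217), (332, [108.0, 48.0, 45.0], 0.304), (342, [106.0, 57.0, 44.0], 0.302)]
242 [(228, [25.0, -41.0, 15.0], 0.216), (238, [27.0, -34.0, 16.0], 0.219), (332, [105.0, 47.0, 51.0], 0.303), (342, [104.0, 57.0, 50.0], 0.301)]
246 [(228, [25.0, -41.0, 18.0], 0.217), (238, [25.0, -34.0, 18.0], 0.217), (332, [103.0, 47.0, 54.0], 0.302), (342, [104.0, 58.0, 55.0], 0.303)]
250 [(228, [-40.0, -28.0, -10.0], 0.146), (238, [-40.0, -23.0, -10.0], 0.146), (332, [-40.0, 23.0, -10.0], 0.146), (342, [100.0, 57.0, 58.0], 0.3)]
256 [(228, [-47.0, -26.0, -11.0], 0.139), (238, [-47.0, -22.0, -10.0], 0.14), (332, [-46.0, 22.0, -10.0], 0.141), (342, [-46.0, 27.0, -10.0], 0.14)]
264 [(228, [-54.0, -25.0, -10.0], 0.134), (238, [-50.0, -21.0, -8.0], 0.138), (332, [-52.0, 21.0, -9.0], 0.135), (342, [-55.0, 25.0, -11.0], 0.132)]
275 [(228, [-64.0, -23.0, -10.0], 0.124), (238, [-52.0, -21.0, -4.0], 0.136), (332, [-54.0, 21.0, -5.0], 0.135), (342, [-63.0, 24.0, -10.0], 0.125)]
290 [(228, [-71.0, -22.0, -8.0], 0.118), (238, [-53.0, -21.0, 4.0], 0.138), (332, [-56.0, 21.0, 2.0], 0.134), (342, [-70.0, 23.0, -8.0], 0.118)]
310 [(228, [-71.0, -23.0, 1.0], 0.12), (238, [72.0, -45.0, 107.0], 0.288), (332, [-59.0, 21.0, 10.0], 0.134), (342, [-72.0, 23.0, 1.0], 0.119)]
```

The wrist depth puts the pad ends about 39 mm behind the stated TCP, which contradicts tips_ahead. I'll check with the scene camera before gripping.

Run:
```python
from h import *
c=snap('scene','s2')
E=np.linalg.inv(c['extrinsics']);o=bot.get_obs();p=np.array(o['ee_pos']);R=np.array(o['tcp_rot'])
im=c['img'].copy()
x0,y0=150,80
big=cv2.resize(im[y0:y0+200,x0:x0+260],None,fx=3,fy=3,interpolation=cv2.INTER_CUBIC)
for q,col in [(p,(0,0,255)),(p-.04*R[:,0],(0,255,0))]:
    q=E[:3,:3]@q+E[:3,3]; v=c['K']@q/q[2]; cv2.circle(big,tuple(int(k) for k in (v[:2]-[x0,y0])*3),4,col,-1)
cv2.imwrite('pics/s2c.png',big)
```

```text
(no output)
```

View pics/s2c.png

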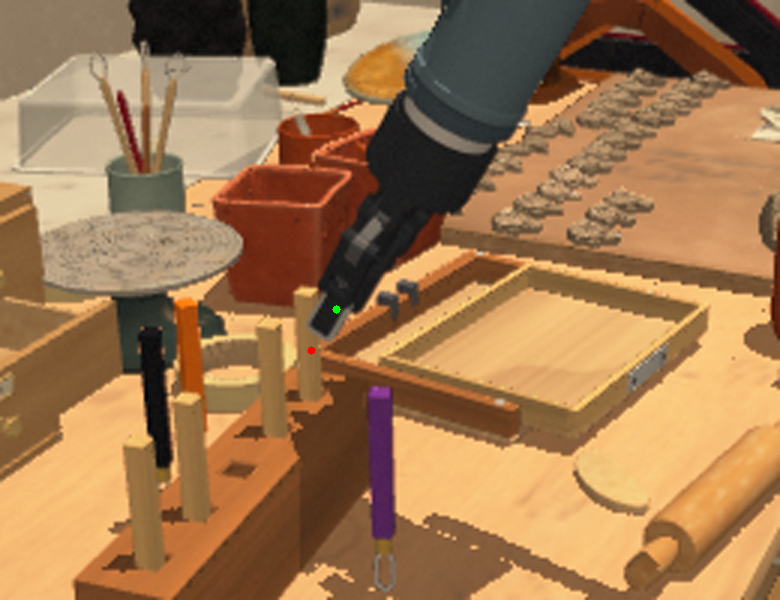

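Run:
```python
from h import *
c=dict(np.load('pics/s2.npz'));E=np.linalg.inv(c['extrinsics']);o=bot.get_obs();p=np.array(o['ee_pos']);R=np.array(o['tcp_rot'])
for x in(8,0,-10,-20,-30,-40):
  for z in (-11,11):
    q=E[:3,:3]@(p+R@np.array([x,-28,z])/1000)+E[:3,3]; v=c['K']@q/q[2]; print(x,z,((v[:2]-[150,80])*3).round())
for uv in [(322,318),(318,330),(327,325),(345,290)]:
    q=P(c,150+uv[0]/3,80+uv[1]/3); print(uv,(R.T@(q-p)*1000).round(1))
```

```text
8 -11 [278. 366.]
8 11 [304. 384.]
0 -11 [283. 358.]
0 11 [308. 376.]
-10 -11 [289. 347.]
-10 11 [315. 365.]
-20 -11 [295. 337.]
-20 11 [321. 355.]
-30 -11 [301. 326.]
-30 11 [327. 344.]
-40 -11 [307. 316.]
-40 11 [333. 334.]
(322, 318) [-49.1 -33.6  -0.2]
(318, 330) [-37.4 -30.8   1.1]
(327, 325) [-48.3 -36.    5.5]
(345, 290) [-85.7 -46.7   5.7]
```

play_rows --moves '[[[0,0,0,0,0,0],[0,0,0,0,0,0],[0,0,0,0,0,0],[0,0,0,0,0,0],[0,0,0,0,0,0],[0,0,0,0,0,0],[0,0,0,0,0,0],[0,0,0,0,0,0]]]' --hand -1 --grip_force 20

```text
time_s: 5.63
ee_pos: [0.5993, 0.0887, 0.116]
tcp_rot: [[0.495, 0.099, -0.863], [0.05, -0.995, -0.086], [-0.868, -0.0, -0.497]]
contact_force: [-0.1, -0.3, -0.5]
opening: 0.004
```

Run:
```python
from h import *
st()
c=bot.camera('wrist');cv2.imwrite('pics/w3.png',c['img'])
o=bot.get_obs();p=np.array(o['ee_pos']);R=np.array(o['tcp_rot'])
v,u=np.mgrid[0:420,0:560];d=c['depth'];r=np.linalg.inv(c['K'])@np.array([u.ravel(),v.ravel(),np.ones(u.size)])*d.ravel()
E=c['extrinsics'];q=(E[:3,:3]@r).T+E[:3,3]; t=((q-p)@R*1000)
m=(abs(t[:,2])<12)&(abs(t[:,1])<60)&(t[:,0]<10)&(d.ravel()>0)
print(np.histogram(t[m,0],bins=range(-90,15,5)))
```

```text
t 5.63 p [0.5993, 0.0887, 0.116] psi 5.7 pitch 60.2 op 0.004 F [-0.1, -0.3, -0.5] j [-0.1, 0.17, 2.03, 0.23, 0.44, 1.18]
(array([3278, 1188,  895,  217,  594,  285,  354,  318,  285,  252,  143,
          9,   53,   64,   69,   73,   81,   71,   63,   55]), array([-90, -85, -80, -75, -70, -65, -60, -55, -50, -45, -40, -35, -30,
       -25, -20, -15, -10,  -5,   0,   5,  10]))
```

View pics/w3.png

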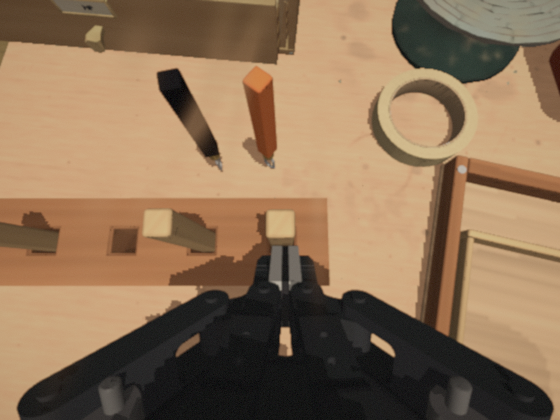

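Confirmed: the jaws closed to 0.004 without touching the tool, so the real fingertips are about 36 mm behind the reported TCP when shut. The image shows the pads at (285,250) in front of the tool top at (281,225). From here I'll plan with a grip point 46 mm behind the reported TCP, which is about 8 mm inside the tips.

```bash
cat >> h.py <<'E'
OFF=.046   # grip point (8 mm inside the real tips) lies this far behind reported TCP
_plan=plan
def plan(wps):
    _plan([tuple(np.array(w[:3])+OFF*G(*w[3:])[:,0])+tuple(w[3:]) for w in wps])
    o=bot.get_obs(); print('grip at',(np.array(o['ee_pos'])-OFF*np.array(o['tcp_rot'])[:,0]).round(4).tolist())
E
python3 - <<'E'
from h import *
plan([(.5975,.0885,.118,5.7,60)])
E
```

```text
t 5.68 p [0.5994, 0.0886, 0.116] psi 5.7 pitch 60.2 op -0.004 F [0.1, -0.6, -0.1] j [-0.1, 0.17, 2.03, 0.23, 0.44, 1.18]
[0.62, 0.091, 0.078, 5.7, 60.0] -> [43.3, -0.0, 0.5, -0.0, 0.003, 0.0] | 43 mm 0 deg
grip at [0.5766, 0.0864, 0.1559]
```

play_rows --moves '[[[0,0,0,0,0,0],[0,0,0,0,0,0],[0,0,0,0,0,0],[0,0,0,0,0,0],[0,0,0,0,0,0],[0,0,0,0,0,0],[0,0,0,0,0,0],[0,0,0,0,0,0]]]' --hand 0

```text
time_s: 6.35
ee_pos: [0.5993, 0.0886, 0.116]
tcp_rot: [[0.495, 0.099, -0.863], [0.05, -0.995, -0.086], [-0.868, -0.0, -0.497]]
contact_force: [1.0, -0.4, -0.9]
opening: 0.497
```

play_rows --moves '[[[7,0,0,0,0,0],[14,0,0,0,0,0],[21,0,0,0,0,0],[28,0,0,0,0,0],[35,0,0,0,0,0],[43,0,0,0,0,0],[43,0,0,0,0,0],[43,0,0,0,0,0]]]'

```text
time_s: 7.02
ee_pos: [0.6204, 0.0908, 0.0777]
tcp_rot: [[0.493, 0.099, -0.864], [0.05, -0.995, -0.086], [-0.868, -0.001, -0.496]]
contact_force: [-1.5, -0.8, 0.5]
opening: 0.499
```

play_rows --moves '[[[0,0,0,0,0,0],[0,0,0,0,0,0],[0,0,0,0,0,0],[0,0,0,0,0,0],[0,0,0,0,0,0],[0,0,0,0,0,0],[0,0,0,0,0,0],[0,0,0,0,0,0]]]' --hand -1 --grip_force 60

```text
time_s: 7.68
ee_pos: [0.6207, 0.091, 0.0791]
tcp_rot: [[0.495, 0.099, -0.863], [0.05, -0.995, -0.086], [-0.867, -0.0, -0.498]]
contact_force: [-2.6, 2.7, 3.3]
opening: 0.153
```

Run:
```python
from h import *
t=tray(.025,-.08)
plan([(.5975,.0885,.30,5.7,60),(.59,.0,.29,0,85),(*t,.22,-8,115),(*t,.14,-8,135),(*t,.052,-8,135)])
```

```text
t 7.68 p [0.6207, 0.091, 0.0791] psi 5.7 pitch 60.2 op 0.153 F [-2.6, 2.7, 3.3] j [-0.09, 0.26, 2.02, 0.28, 0.36, 1.15]
[0.62, 0.091, 0.26, 5.7, 60.0] -> [-157.2, 0.1, -89.8, -0.0, 0.003, 0.0] | 181 mm 0 deg
[0.594, 0.0, 0.244, 0.0, 85.0] -> [-3.8, 87.7, 38.5, 0.096, -0.436, 0.03] | 95 mm 25 deg
[0.515, -0.259, 0.178, -8.0, 115.0] -> [58.8, 259.0, 84.1, 0.139, -0.523, -0.025] | 278 mm 31 deg
[0.502, -0.257, 0.107, -8.0, 135.0] -> [69.7, -0.0, -18.1, 0.0, -0.349, 0.0] | 72 mm 20 deg
[0.502, -0.257, 0.019, -8.0, 135.0] -> [62.2, 0.0, -62.2, 0.0, 0.0, 0.0] | 88 mm 0 deg
grip at [0.598, 0.0887, 0.119]
```

play_rows --moves '[[[-20,0,-11,0,0,0],[-42,0,-24,0,0,0],[-64,0,-37,0,0,0],[-86,0,-49,0,0,0],[-110,0,-63,0,0,0],[-134,0,-77,0,0,0],[-157,0,-90,0,0,0],[-157,0,-90,0,0,0]]]'

```text
time_s: 8.35
ee_pos: [0.6241, 0.0901, 0.2673]
tcp_rot: [[0.505, 0.099, -0.858], [0.048, -0.995, -0.086], [-0.862, 0.002, -0.507]]
contact_force: [1.6, -0.2, 0.1]
opening: 0.154
```

play_rows --moves '[[[-4,88,38,0.096,-0.436,0.03],[-4,88,38,0.096,-0.436,0.03],[-4,88,38,0.096,-0.436,0.03],[-4,88,38,0.096,-0.436,0.03],[-4,88,38,0.096,-0.436,0.03],[-4,88,38,0.096,-0.436,0.03],[-4,88,38,0.096,-0.436,0.03],[-4,88,38,0.096,-0.436,0.03]]]'

```text
time_s: 9.02
ee_pos: [0.5936, 0.0004, 0.2439]
tcp_rot: [[0.084, 0.001, -0.996], [0.001, -1.0, -0.001], [-0.996, -0.0, -0.084]]
contact_force: [-0.4, -0.0, -0.7]
opening: 0.151
```

Run:
```python
from h import *
t=tray(.025,-.08)
plan([(*t,.22,-8,115),(*t,.14,-8,135),(*t,.052,-8,135)])
```

```text
t 9.02 p [0.5936, 0.0004, 0.2439] psi 0.0 pitch 85.2 op 0.151 F [-0.4, -0.0, -0.7] j [-0.2, 0.25, 1.44, 0.02, 1.37, 1.37]
[0.515, -0.259, 0.178, -8.0, 115.0] -> [58.6, 259.3, 83.7, 0.14, -0.52, -0.024] | 278 mm 30 deg
[0.502, -0.257, 0.107, -8.0, 135.0] -> [69.7, -0.0, -18.1, 0.0, -0.349, 0.0] | 72 mm 20 deg
[0.502, -0.257, 0.019, -8.0, 135.0] -> [62.2, 0.0, -62.2, 0.0, 0.0, 0.0] | 88 mm 0 deg
grip at [0.5897, 0.0003, 0.2898]
```

play_rows --moves '[[[7,32,10,0.018,-0.065,-0.003],[15,65,21,0.035,-0.13,-0.006],[22,97,31,0.053,-0.195,-0.009],[29,130,42,0.07,-0.26,-0.012],[37,162,52,0.088,-0.325,-0.015],[44,194,63,0.105,-0.39,-0.018],[52,227,73,0.123,-0.455,-0.021],[59,259,84,0.14,-0.52,-0.024]]]'

```text
time_s: 9.68
ee_pos: [0.5151, -0.2601, 0.1788]
tcp_rot: [[-0.419, -0.14, -0.897], [0.058, -0.99, 0.127], [-0.906, 0.001, 0.423]]
contact_force: [0.1, -0.2, -0.4]
opening: 0.153
```

play_rows --moves '[[[10,0,-3,0,-0.058,0],[23,0,-6,0,-0.116,0],[35,0,-9,0,-0.174,0],[46,0,-12,0,-0.233,0],[58,0,-15,0,-0.291,0],[70,0,-18,0,-0.349,0],[70,0,-18,0,-0.349,0],[70,0,-18,0,-0.349,0]]]'

```text
time_s: 10.35
ee_pos: [0.5021, -0.2566, 0.1058]
tcp_rot: [[-0.701, -0.139, -0.699], [0.099, -0.99, 0.098], [-0.706, -0.001, 0.708]]
contact_force: [0.3, -0.1, 0.0]
opening: 0.153
```

Run:
```python
from h import *
t=tray(.025,-.08)
plan([(*t,.053,-8,135)])
c=snap('top','t1'); cv2.imwrite('pics/t1c.png',cv2.resize(c['img'][150:290,240:420],None,fx=3,fy=3,interpolation=cv2.INTER_CUBIC))
s=snap('scene','s3'); cv2.imwrite('pics/s3c.png',cv2.resize(s['img'][80:240,230:450],None,fx=3,fy=3,interpolation=cv2.INTER_CUBIC))
```

```text
t 10.35 p [0.5021, -0.2566, 0.1058] psi -8.0 pitch 135.1 op 0.153 F [0.3, -0.1, 0.0] j [-0.5, 0.92, 0.92, -0.28, 2.05, 1.18]
[0.502, -0.257, 0.02, -8.0, 135.0] -> [60.0, 0.6, -60.7, 0.001, 0.002, 0.001] | 85 mm 0 deg
grip at [0.5344, -0.2612, 0.1383]
```

View pics/s3c.png

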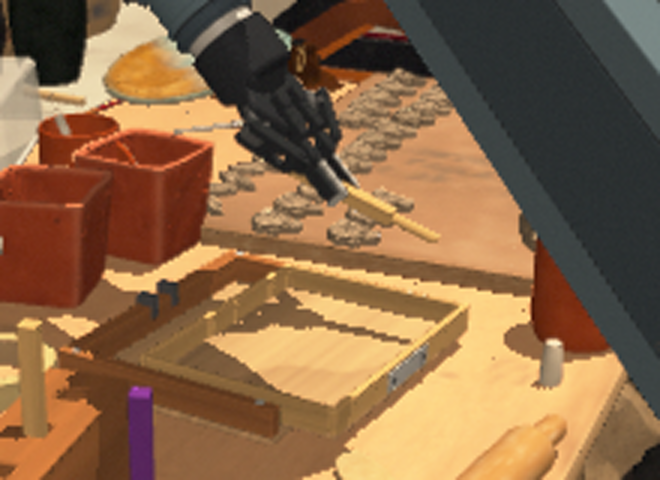

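The tool is held as planned: handle end in the jaws at (345,190), blade pointing forward to (438,240), above the tray. I'll lower it and release.

play_rows --moves '[[[9,0,-9,0,0,0],[18,0,-18,0,0,0],[27,0,-27,0,0,0],[36,0,-36,0,0,0],[45,0,-45,0,0,0],[54,0,-54,0,0,0],[60,0,-60,0,0,0],[60,0,-60,0,0,0]]]'

```text
time_s: 11.12
ee_pos: [0.5014, -0.2569, 0.0198]
tcp_rot: [[-0.703, -0.14, -0.697], [0.1, -0.99, 0.098], [-0.704, -0.001, 0.71]]
contact_force: [0.6, -0.3, -0.2]
opening: 0.149
```

Run:
```python
from h import *
t=tray(.025,-.08)
plan([(*t,.053,-8,135)])
```

```text
t 11.12 p [0.5014, -0.2569, 0.0198] psi -8.1 pitch 135.3 op 0.149 F [0.6, -0.3, -0.2] j [-0.5, 1.0, 0.97, -0.27, 1.92, 1.22]
[0.502, -0.257, 0.02, -8.0, 135.0] -> [-1.2, 0.1, -0.3, -0.0, 0.004, 0.001] | 1 mm 0 deg
grip at [0.5337, -0.2615, 0.0522]
```

play_rows --moves '[[[1,0,-1,0,0,0],[2,0,-2,0,0,0],[2,0,-2,0,0,0],[2,0,-2,0,0,0],[2,0,-2,0,0,0],[2,0,-2,0,0,0],[2,0,-2,0,0,0],[2,0,-2,0,0,0]]]'

```text
time_s: 11.78
ee_pos: [0.5026, -0.2576, 0.0198]
tcp_rot: [[-0.7, -0.14, -0.7], [0.099, -0.99, 0.1], [-0.707, 0.001, 0.707]]
contact_force: [0.6, -0.9, -1.2]
opening: 0.153
```

play_rows --moves '[[[0,0,0,0,0,0],[0,0,0,0,0,0],[0,0,0,0,0,0],[0,0,0,0,0,0],[0,0,0,0,0,0],[0,0,0,0,0,0],[0,0,0,0,0,0],[0,0,0,0,0,0]]]' --hand -0.35

```text
time_s: 12.45
ee_pos: [0.5025, -0.2575, 0.0196]
tcp_rot: [[-0.701, -0.14, -0.7], [0.099, -0.99, 0.1], [-0.707, 0.001, 0.707]]
contact_force: [1.0, 0.8, -0.0]
opening: 0.327
```

play_rows --moves '[[[-15,0,15,0,0,0],[-35,0,35,0,0,0],[-60,0,60,0,0,0],[-85,0,85,0,0,0],[-110,0,110,0,0,0],[-135,0,135,0,0,0],[-160,0,160,0,0,0],[-160,0,160,0,0,0]]]'

```text
time_s: 13.12
ee_pos: [0.5039, -0.258, 0.2536]
tcp_rot: [[-0.693, -0.141, -0.707], [0.095, -0.99, 0.105], [-0.714, 0.006, 0.7]]
contact_force: [-0.3, 0.1, 1.3]
opening: 0.325
```

Run:
```python
from h import *
plan([(.57,.0,.29,0,95),(.55,.12,.27,5.7,65),(.562,.1405,.19,5.7,60),(.594,.1445,.118,5.7,60)])
c=snap('top','t2'); 
s=c['img'][150:290,130:400]; cv2.imwrite('pics/t2c.png',cv2.resize(s,None,fx=2.9,fy=2.9,interpolation=cv2.INTER_CUBIC))
```

```text
t 13.12 p [0.5039, -0.258, 0.2536] psi -8.1 pitch 134.4 op 0.325 F [-0.3, 0.1, 1.3] j [-0.5, 0.82, 0.74, -0.34, 2.29, 1.09]
[0.566, 0.0, 0.244, 0.0, 95.0] -> [-11.9, -264.2, -23.4, -0.134, 0.687, 0.055] | 265 mm 40 deg
[0.569, 0.122, 0.228, 5.7, 65.0] -> [15.5, -121.9, -4.7, -0.099, 0.523, -0.017] | 123 mm 30 deg
[0.585, 0.143, 0.15, 5.7, 60.0] -> [78.2, -19.2, 17.1, 0.0, 0.087, 0.0] | 82 mm 5 deg
[0.617, 0.147, 0.078, 5.7, 60.0] -> [78.5, -0.8, 8.1, 0.0, 0.0, 0.0] | 78 mm 0 deg
grip at [0.5358, -0.2623, 0.2865]
```

View pics/t2c.png

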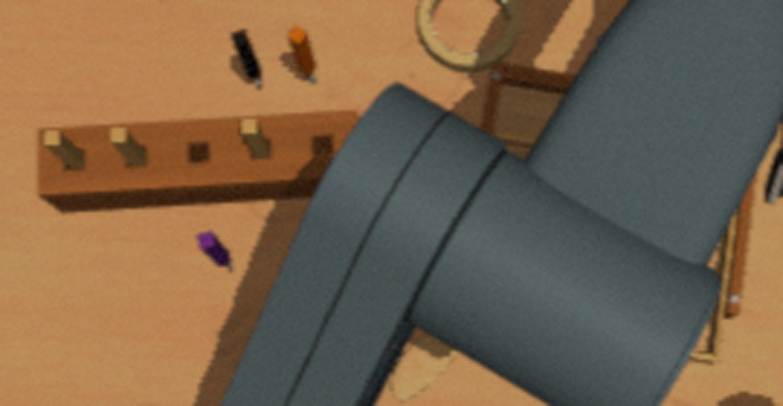

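The tray is hidden by the arm here; the four wells, decoys and remaining tools look undisturbed. On to the second tool.

play_rows --moves '[[[-12,-264,-23,-0.134,0.687,0.055],[-12,-264,-23,-0.134,0.687,0.055],[-12,-264,-23,-0.134,0.687,0.055],[-12,-264,-23,-0.134,0.687,0.055],[-12,-264,-23,-0.134,0.687,0.055],[-12,-264,-23,-0.134,0.687,0.055],[-12,-264,-23,-0.134,0.687,0.055],[-12,-264,-23,-0.134,0.687,0.055]]]' --hand 0

```text
time_s: 13.83
ee_pos: [0.563, 0.005, 0.2383]
tcp_rot: [[-0.096, 0.006, -0.995], [0.008, -1.0, -0.006], [-0.995, -0.008, 0.096]]
contact_force: [-0.8, -0.6, -0.5]
opening: 0.502
```

play_rows --moves '[[[15,-122,-5,-0.099,0.523,-0.017],[15,-122,-5,-0.099,0.523,-0.017],[15,-122,-5,-0.099,0.523,-0.017],[15,-122,-5,-0.099,0.523,-0.017],[15,-122,-5,-0.099,0.523,-0.017],[15,-122,-5,-0.099,0.523,-0.017],[15,-122,-5,-0.099,0.523,-0.017],[15,-122,-5,-0.099,0.523,-0.017]]]'

```text
time_s: 14.5
ee_pos: [0.5693, 0.1215, 0.224]
tcp_rot: [[0.412, 0.098, -0.906], [0.047, -0.995, -0.087], [-0.91, -0.007, -0.414]]
contact_force: [0.0, -0.0, 0.4]
opening: 0.499
```

Run:
```python
from h import *
plan([(.559,.142,.18,5.7,60),(.594,.1455,.119,5.7,60)])
c=snap('wrist','w4'); cv2.imwrite('pics/w4.png',c['img'])
c=snap('top','t3'); cv2.imwrite('pics/t3c.png',cv2.resize(c['img'][150:290,130:400],None,fx=2.9,fy=2.9,interpolation=cv2.INTER_CUBIC))
```

```text
t 14.5 p [0.5693, 0.1215, 0.224] psi 5.6 pitch 65.5 op 0.499 F [0.0, -0.0, 0.4] j [-0.02, 0.03, 1.83, 0.07, 0.85, 1.42]
[0.582, 0.144, 0.14, 5.7, 60.0] -> [82.5, -20.8, 21.3, -0.004, 0.096, 0.006] | 87 mm 5 deg
[0.617, 0.148, 0.079, 5.7, 60.0] -> [70.4, -0.0, 0.0, 0.0, 0.0, 0.0] | 70 mm 0 deg
grip at [0.5503, 0.1194, 0.2658]
```

View pics/w4.png

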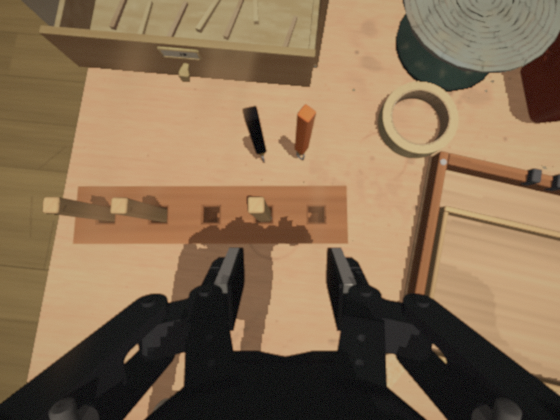

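Wrist view: second tool top at (257,204), the two others at (52,206) and (120,207), path clear.

play_rows --moves '[[[82,-21,21,0,0.096,0],[82,-21,21,0,0.096,0],[82,-21,21,0,0.096,0],[82,-21,21,0,0.096,0],[82,-21,21,0,0.096,0],[82,-21,21,0,0.096,0],[82,-21,21,0,0.096,0],[82,-21,21,0,0.096,0]]]'

```text
time_s: 15.27
ee_pos: [0.5819, 0.1453, 0.1423]
tcp_rot: [[0.499, 0.1, -0.861], [0.056, -0.995, -0.083], [-0.865, -0.007, -0.502]]
contact_force: [0.0, 1.0, 0.3]
opening: 0.501
```

Run:
```python
from h import *
c=dict(np.load('pics/w4.npz')); print(P(c,257,204,.165),P(c,120,207,.165),P(c,52,206,.165))
plan([(.594,.1455,.119,5.7,60)])
```

```text
[0.59567388 0.14783679 0.165     ] [0.58199113 0.26178624 0.165     ] [0.57724905 0.31894278 0.165     ]
t 15.27 p [0.5819, 0.1453, 0.1423] psi 5.7 pitch 59.8 op 0.501 F [0.0, 1.0, 0.3] j [0.03, 0.12, 2.01, 0.08, 0.49, 1.44]
[0.617, 0.148, 0.079, 5.7, 60.0] -> [72.2, 1.4, 1.3, -0.003, -0.003, 0.006] | 72 mm 0 deg
grip at [0.5589, 0.1427, 0.1821]
```

play_rows --moves '[[[12,0,0,0,0,0],[24,0,0,0,0,0],[36,0,0,0,0,0],[48,0,0,0,0,0],[60,0,0,0,0,0],[72,0,1,0,0,0],[72,0,1,0,0,0],[72,0,1,0,0,0]]]'

```text
time_s: 15.93
ee_pos: [0.6154, 0.1494, 0.0776]
tcp_rot: [[0.496, 0.1, -0.862], [0.056, -0.995, -0.083], [-0.866, -0.007, -0.499]]
contact_force: [0.5, 0.2, 0.3]
opening: 0.503
```

play_rows --moves '[[[0,0,0,0,0,0],[0,0,0,0,0,0],[0,0,0,0,0,0],[0,0,0,0,0,0],[0,0,0,0,0,0],[0,0,0,0,0,0],[0,0,0,0,0,0],[0,0,0,0,0,0]]]' --hand -1

```text
time_s: 16.6
ee_pos: [0.6159, 0.1496, 0.0785]
tcp_rot: [[0.498, 0.1, -0.861], [0.056, -0.995, -0.083], [-0.865, -0.007, -0.501]]
contact_force: [-1.5, -1.3, 5.8]
opening: 0.149
```

play_rows --moves '[[[-20,0,-11,0,0,0],[-42,0,-24,0,0,0],[-64,0,-37,0,0,0],[-86,0,-49,0,0,0],[-110,0,-63,0,0,0],[-134,0,-77,0,0,0],[-157,0,-90,0,0,0],[-157,0,-90,0,0,0]]]'

```text
time_s: 17.27
ee_pos: [0.6179, 0.1485, 0.2658]
tcp_rot: [[0.506, 0.1, -0.857], [0.057, -0.995, -0.083], [-0.861, -0.007, -0.509]]
contact_force: [1.4, 0.4, 1.1]
opening: 0.148
```

Run:
```python
from h import *
t=tray(.025,-.027)
plan([(.58,.06,.29,0,85),(*t,.24,-8,115),(*t,.16,-8,135),(*t,.05,-8,135)])
```

```text
t 17.27 p [0.6179, 0.1485, 0.2658] psi 5.8 pitch 59.4 op 0.148 F [1.4, 0.4, 1.1] j [0.04, 0.05, 1.76, 0.05, 0.8, 1.48]
[0.584, 0.06, 0.244, 0.0, 85.0] -> [-3.5, 84.8, 47.4, 0.094, -0.446, 0.037] | 97 mm 26 deg
[0.523, -0.207, 0.198, -8.0, 115.0] -> [40.4, 266.5, 65.0, 0.139, -0.523, -0.025] | 277 mm 31 deg
[0.51, -0.205, 0.127, -8.0, 135.0] -> [69.7, 0.0, -18.1, 0.0, -0.349, 0.0] | 72 mm 20 deg
[0.51, -0.205, 0.017, -8.0, 135.0] -> [77.8, 0.0, -77.8, 0.0, 0.0, 0.0] | 110 mm 0 deg
grip at [0.5946, 0.1459, 0.3054]
```

play_rows --moves '[[[-3,85,47,0.094,-0.446,0.037],[-3,85,47,0.094,-0.446,0.037],[-3,85,47,0.094,-0.446,0.037],[-3,85,47,0.094,-0.446,0.037],[-3,85,47,0.094,-0.446,0.037],[-3,85,47,0.094,-0.446,0.037],[-3,85,47,0.094,-0.446,0.037],[-3,85,47,0.094,-0.446,0.037]]]'

```text
time_s: 17.93
ee_pos: [0.5802, 0.0603, 0.2364]
tcp_rot: [[0.077, 0.002, -0.997], [0.0, -1.0, -0.002], [-0.997, 0.0, -0.077]]
contact_force: [-0.2, -0.1, -1.1]
opening: 0.15
```

play_rows --moves '[[[5,33,8,0.018,-0.065,-0.003],[10,66,16,0.035,-0.13,-0.006],[15,100,24,0.053,-0.195,-0.009],[20,133,32,0.07,-0.26,-0.012],[25,166,41,0.088,-0.325,-0.015],[30,200,49,0.105,-0.39,-0.018],[35,233,57,0.123,-0.455,-0.021],[40,266,65,0.14,-0.523,-0.024]]]'

```text
time_s: 18.6
ee_pos: [0.519, -0.2072, 0.1929]
tcp_rot: [[-0.429, -0.139, -0.893], [0.058, -0.99, 0.127], [-0.901, 0.003, 0.433]]
contact_force: [0.1, 0.1, 0.3]
opening: 0.157
```

play_rows --moves '[[[10,0,-3,0,-0.058,0],[23,0,-6,0,-0.116,0],[35,0,-9,0,-0.174,0],[46,0,-12,0,-0.233,0],[58,0,-15,0,-0.291,0],[70,0,-18,0,-0.349,0],[70,0,-18,0,-0.349,0],[70,0,-18,0,-0.349,0]]]'

```text
time_s: 19.27
ee_pos: [0.5052, -0.2038, 0.1198]
tcp_rot: [[-0.709, -0.138, -0.691], [0.098, -0.99, 0.097], [-0.698, 0.001, 0.716]]
contact_force: [0.5, -0.6, -0.7]
opening: 0.152
```

Run:
```python
from h import *
t=tray(.025,-.027)
plan([(*t,.05,-8,135)])
s=snap('scene','s4'); cv2.imwrite('pics/s4c.png',cv2.resize(s['img'][80:240,230:450],None,fx=3,fy=3,interpolation=cv2.INTER_CUBIC))
```

```text
t 19.27 p [0.5052, -0.2038, 0.1198] psi -7.9 pitch 135.7 op 0.152 F [0.5, -0.6, -0.7] j [-0.44, 0.88, 0.96, -0.24, 2.06, 1.24]
[0.51, -0.205, 0.017, -8.0, 135.0] -> [68.1, 0.1, -76.5, -0.0, 0.012, -0.002] | 102 mm 0 deg
grip at [0.5378, -0.2083, 0.1519]
```

View pics/s4c.png

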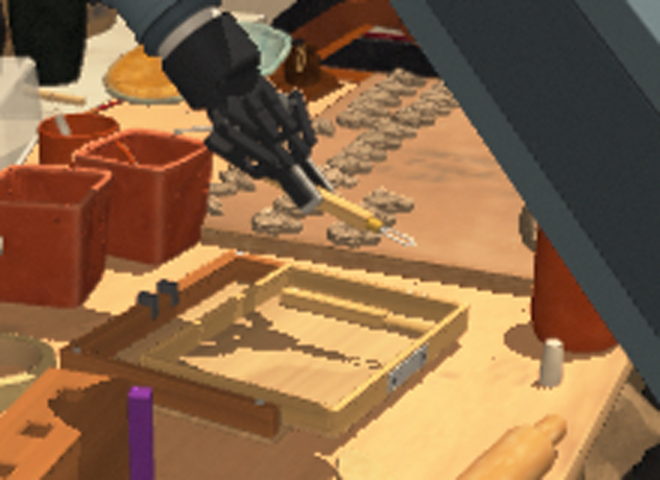

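The first tool lies lengthwise along the far side of the tray, from (285,292) to (430,328). The second (a wire loop) is held properly above. I'll lower and release it.

play_rows --moves '[[[11,0,-12,0,0,0],[22,0,-24,0,0,0],[33,0,-36,0,0,0],[44,0,-48,0,0,0],[54,0,-60,0,0,0],[62,0,-70,0,0,0],[68,0,-76,0,0.01,0],[68,0,-76,0,0.01,0]]]'

```text
time_s: 19.98
ee_pos: [0.5091, -0.2052, 0.0172]
tcp_rot: [[-0.703, -0.14, -0.697], [0.098, -0.99, 0.099], [-0.704, 0.002, 0.71]]
contact_force: [0.0, -1.1, -0.4]
opening: 0.15
```

play_rows --moves '[[[0,0,0,0,0,0],[0,0,0,0,0,0],[0,0,0,0,0,0],[0,0,0,0,0,0],[0,0,0,0,0,0],[0,0,0,0,0,0],[0,0,0,0,0,0],[0,0,0,0,0,0]]]' --hand -0.35

```text
time_s: 20.65
ee_pos: [0.5101, -0.2056, 0.0193]
tcp_rot: [[-0.701, -0.14, -0.699], [0.097, -0.99, 0.1], [-0.706, 0.003, 0.708]]
contact_force: [0.6, 0.1, -0.2]
opening: 0.323
```

play_rows --moves '[[[-15,0,15,0,0,0],[-35,0,35,0,0,0],[-60,0,60,0,0,0],[-85,0,85,0,0,0],[-110,0,110,0,0,0],[-135,0,135,0,0,0],[-160,0,160,0,0,0],[-160,0,160,0,0,0]]]'

```text
time_s: 21.32
ee_pos: [0.5118, -0.2056, 0.2531]
tcp_rot: [[-0.694, -0.14, -0.706], [0.093, -0.99, 0.105], [-0.714, 0.007, 0.7]]
contact_force: [0.7, -0.0, 1.9]
opening: 0.324
```

Run:
```python
from h import *
plan([(.57,.06,.29,0,95),(.53,.23,.28,5.7,65)])
```

```text
t 21.32 p [0.5118, -0.2056, 0.2531] psi -8.1 pitch 134.4 op 0.324 F [0.7, -0.0, 1.9] j [-0.44, 0.8, 0.78, -0.28, 2.29, 1.17]
[0.566, 0.06, 0.244, 0.0, 95.0] -> [-6.5, -270.6, -16.7, -0.133, 0.688, 0.054] | 271 mm 40 deg
[0.549, 0.232, 0.238, 5.7, 65.0] -> [7.3, -171.9, 16.1, -0.099, 0.523, -0.017] | 172 mm 30 deg
grip at [0.5437, -0.2098, 0.2859]
```

play_rows --moves '[[[-6,-271,-17,-0.133,0.688,0.054],[-6,-271,-17,-0.133,0.688,0.054],[-6,-271,-17,-0.133,0.688,0.054],[-6,-271,-17,-0.133,0.688,0.054],[-6,-271,-17,-0.133,0.688,0.054],[-6,-271,-17,-0.133,0.688,0.054],[-6,-271,-17,-0.133,0.688,0.054],[-6,-271,-17,-0.133,0.688,0.054]]]' --hand 0

```text
time_s: 21.98
ee_pos: [0.5632, 0.0661, 0.2384]
tcp_rot: [[-0.094, 0.006, -0.996], [0.007, -1.0, -0.006], [-0.996, -0.007, 0.094]]
contact_force: [-0.9, 0.8, 0.4]
opening: 0.506
```

play_rows --moves '[[[7,-172,16,-0.099,0.523,-0.017],[7,-172,16,-0.099,0.523,-0.017],[7,-172,16,-0.099,0.523,-0.017],[7,-172,16,-0.099,0.523,-0.017],[7,-172,16,-0.099,0.523,-0.017],[7,-172,16,-0.099,0.523,-0.017],[7,-172,16,-0.099,0.523,-0.017],[7,-172,16,-0.099,0.523,-0.017]]]'

```text
time_s: 22.65
ee_pos: [0.549, 0.232, 0.233]
tcp_rot: [[0.411, 0.098, -0.906], [0.045, -0.995, -0.087], [-0.91, -0.005, -0.414]]
contact_force: [0.4, -0.5, -0.0]
opening: 0.5
```

Run:
```python
from h import *
plan([(.545,.257,.18,5.7,60),(.58,.2605,.119,5.7,60)])
t=snap('top','t4')['img'][150:290,130:400]
w=snap('wrist','w5')['img']
cv2.imwrite('pics/c5.png',np.vstack([cv2.resize(t,(560,290)),w[60:360]]))
```

```text
t 22.65 p [0.549, 0.232, 0.233] psi 5.6 pitch 65.5 op 0.5 F [0.4, -0.5, -0.0] j [0.25, 0.07, 1.77, -0.08, 0.88, 1.76]
[0.568, 0.259, 0.14, 5.7, 60.0] -> [93.6, -24.8, 18.9, -0.003, 0.097, 0.004] | 98 mm 5 deg
[0.603, 0.263, 0.079, 5.7, 60.0] -> [70.4, -0.0, 0.0, 0.0, 0.0, 0.0] | 70 mm 0 deg
grip at [0.53, 0.2299, 0.2749]
```

View pics/c5.png

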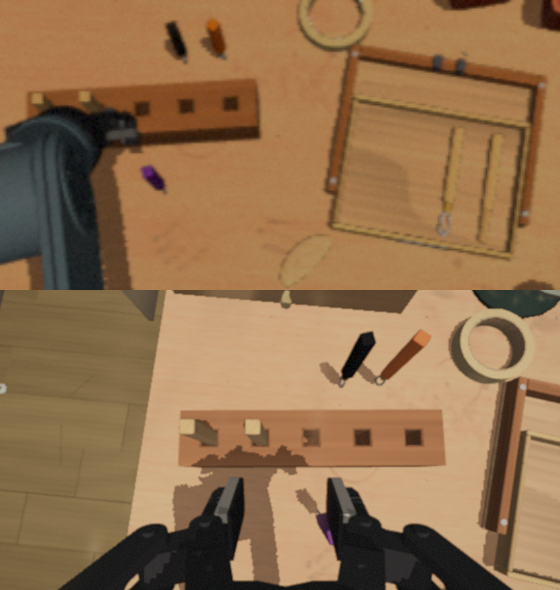

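Top half: two tools lie flat and lengthwise in the tray at (453,180) and (492,190), with the tray still out. Wrist half: the third tool's top is at (253,427) in the composite, i.e. wrist pixel (253,197).

play_rows --moves '[[[93,-25,19,0,0.097,0],[93,-25,19,0,0.097,0],[93,-25,19,0,0.097,0],[93,-25,19,0,0.097,0],[93,-25,19,0,0.097,0],[93,-25,19,0,0.097,0],[93,-25,19,0,0.097,0],[93,-25,19,0,0.097,0]]]'

```text
time_s: 23.42
ee_pos: [0.5678, 0.2604, 0.1427]
tcp_rot: [[0.5, 0.099, -0.86], [0.055, -0.995, -0.082], [-0.864, -0.007, -0.503]]
contact_force: [0.1, 0.6, 1.3]
opening: 0.5
```

Run:
```python
from h import *
c=dict(np.load('pics/w5.npz')); print(P(c,253,197,.165),P(c,187,197,.165))
print(P(c,312,208),P(c,362,208),P(c,414,208))
plan([(.58,.2605,.119,5.7,60)])
```

```text
[0.58266119 0.26296734 0.165     ] [0.57713475 0.32012293 0.165     ]
[0.59671523 0.20018429 0.01497797] [0.59839141 0.14065426 0.04981242] [0.60195625 0.08324593 0.06682511]
t 23.42 p [0.5678, 0.2604, 0.1427] psi 5.7 pitch 59.8 op 0.5 F [0.1, 0.6, 1.3] j [0.32, 0.18, 1.93, -0.21, 0.52, 1.94]
[0.603, 0.263, 0.079, 5.7, 60.0] -> [72.5, 1.5, 1.6, -0.004, -0.004, 0.005] | 72 mm 0 deg
grip at [0.5448, 0.2578, 0.1824]
```

The middle well reads z = 0.015, so it is empty down to its floor. Gripping the third tool.

play_rows --moves '[[[12,0,0,0,0,0],[24,0,0,0,0,0],[36,0,0,0,0,0],[48,0,0,0,0,0],[60,0,0,0,0,0],[72,0,1,0,0,0],[72,0,1,0,0,0],[72,0,1,0,0,0]]]'

```text
time_s: 24.08
ee_pos: [0.6007, 0.2642, 0.0755]
tcp_rot: [[0.495, 0.099, -0.863], [0.054, -0.995, -0.084], [-0.867, -0.005, -0.498]]
contact_force: [0.2, -0.3, 0.2]
opening: 0.496
```

play_rows --moves '[[[0,0,0,0,0,0],[0,0,0,0,0,0],[0,0,0,0,0,0],[0,0,0,0,0,0],[0,0,0,0,0,0],[0,0,0,0,0,0],[0,0,0,0,0,0],[0,0,0,0,0,0]]]' --hand -1

```text
time_s: 24.75
ee_pos: [0.6016, 0.2647, 0.078]
tcp_rot: [[0.498, 0.1, -0.861], [0.055, -0.995, -0.083], [-0.865, -0.006, -0.501]]
contact_force: [-1.1, -0.5, 3.6]
opening: 0.146
```

play_rows --moves '[[[-20,0,-11,0,0,0],[-42,0,-24,0,0,0],[-64,0,-37,0,0,0],[-86,0,-49,0,0,0],[-110,0,-63,0,0,0],[-134,0,-77,0,0,0],[-157,0,-90,0,0,0],[-157,0,-90,0,0,0]]]'

```text
time_s: 25.42
ee_pos: [0.6036, 0.2644, 0.2659]
tcp_rot: [[0.506, 0.1, -0.856], [0.058, -0.995, -0.082], [-0.86, -0.008, -0.51]]
contact_force: [-0.4, 0.3, -0.1]
opening: 0.149
```

Run:
```python
from h import *
t=tray(.025,.027)
plan([(.58,.11,.29,0,85),(*t,.24,-8,115),(*t,.16,-8,135),(*t,.05,-8,135)])
```

```text
t 25.42 p [0.6036, 0.2644, 0.2659] psi 5.7 pitch 59.4 op 0.149 F [-0.4, 0.3, -0.1] j [0.3, 0.11, 1.69, -0.13, 0.82, 1.84]
[0.584, 0.11, 0.244, 0.0, 85.0] -> [-0.2, 151.8, 40.5, 0.094, -0.447, 0.039] | 157 mm 26 deg
[0.53, -0.153, 0.198, -8.0, 115.0] -> [41.0, 263.0, 57.5, 0.139, -0.523, -0.025] | 272 mm 31 deg
[0.517, -0.151, 0.127, -8.0, 135.0] -> [69.7, 0.0, -18.1, 0.0, -0.349, 0.0] | 72 mm 20 deg
[0.517, -0.151, 0.017, -8.0, 135.0] -> [77.8, 0.0, -77.8, 0.0, 0.0, 0.0] | 110 mm 0 deg
grip at [0.5803, 0.2617, 0.3054]
```

play_rows --moves '[[[0,152,40,0.094,-0.446,0.039],[0,152,40,0.094,-0.446,0.039],[0,152,40,0.094,-0.446,0.039],[0,152,40,0.094,-0.446,0.039],[0,152,40,0.094,-0.446,0.039],[0,152,40,0.094,-0.446,0.039],[0,152,40,0.094,-0.446,0.039],[0,152,40,0.094,-0.446,0.039]]]'

```text
time_s: 26.08
ee_pos: [0.5806, 0.1099, 0.237]
tcp_rot: [[0.077, 0.001, -0.997], [-0.003, -1.0, -0.001], [-0.997, 0.003, -0.077]]
contact_force: [0.7, 0.6, -0.1]
opening: 0.149
```

play_rows --moves '[[[5,33,7,0.018,-0.065,-0.003],[10,66,14,0.035,-0.13,-0.006],[15,99,21,0.053,-0.195,-0.009],[20,132,29,0.07,-0.26,-0.012],[25,164,36,0.088,-0.325,-0.015],[30,197,43,0.105,-0.39,-0.018],[35,230,50,0.123,-0.455,-0.021],[40,263,57,0.14,-0.523,-0.024]]]'

```text
time_s: 26.75
ee_pos: [0.5274, -0.1541, 0.1947]
tcp_rot: [[-0.428, -0.139, -0.893], [0.055, -0.99, 0.128], [-0.902, 0.006, 0.432]]
contact_force: [1.3, -0.8, -0.3]
opening: 0.15
```

play_rows --moves '[[[10,0,-3,0,-0.058,0],[23,0,-6,0,-0.116,0],[35,0,-9,0,-0.174,0],[46,0,-12,0,-0.233,0],[58,0,-15,0,-0.291,0],[70,0,-18,0,-0.349,0],[70,0,-18,0,-0.349,0],[70,0,-18,0,-0.349,0]]]'

```text
time_s: 27.42
ee_pos: [0.5134, -0.1513, 0.1216]
tcp_rot: [[-0.709, -0.138, -0.692], [0.096, -0.99, 0.1], [-0.699, 0.005, 0.715]]
contact_force: [0.4, -0.2, 0.5]
opening: 0.146
```

Run:
```python
from h import *
t=tray(.025,.027)
plan([(*t,.05,-8,135)])
```

```text
t 27.42 p [0.5134, -0.1513, 0.1216] psi -7.9 pitch 135.6 op 0.146 F [0.4, -0.2, 0.5] j [-0.37, 0.87, 0.98, -0.19, 2.07, 1.32]
[0.517, -0.151, 0.017, -8.0, 135.0] -> [70.0, -1.1, -77.1, -0.003, 0.011, -0.004] | 104 mm 0 deg
grip at [0.546, -0.1557, 0.1537]
```

play_rows --moves '[[[11,0,-12,0,0,0],[22,0,-24,0,0,0],[33,0,-36,0,0,0],[44,0,-48,0,0,0],[54,0,-60,0,0,0],[63,-1,-70,0,0,0],[70,-1,-77,0,0.01,0],[70,-1,-77,0,0.01,0]]]'

```text
time_s: 28.08
ee_pos: [0.5163, -0.1524, 0.0172]
tcp_rot: [[-0.703, -0.141, -0.697], [0.096, -0.99, 0.103], [-0.705, 0.005, 0.709]]
contact_force: [-1.1, 0.2, 0.4]
opening: 0.153
```

play_rows --moves '[[[0,0,0,0,0,0],[0,0,0,0,0,0],[0,0,0,0,0,0],[0,0,0,0,0,0],[0,0,0,0,0,0],[0,0,0,0,0,0],[0,0,0,0,0,0],[0,0,0,0,0,0]]]' --hand -0.35

```text
time_s: 28.75
ee_pos: [0.5176, -0.1529, 0.0192]
tcp_rot: [[-0.7, -0.141, -0.7], [0.095, -0.99, 0.103], [-0.708, 0.006, 0.707]]
contact_force: [0.1, 0.4, -0.6]
opening: 0.324
```

play_rows --moves '[[[-15,0,15,0,0,0],[-35,0,35,0,0,0],[-60,0,60,0,0,0],[-85,0,85,0,0,0],[-110,0,110,0,0,0],[-135,0,135,0,0,0],[-160,0,160,0,0,0],[-160,0,160,0,0,0]]]'

```text
time_s: 29.42
ee_pos: [0.519, -0.1521, 0.2528]
tcp_rot: [[-0.693, -0.141, -0.707], [0.092, -0.99, 0.107], [-0.715, 0.009, 0.699]]
contact_force: [1.1, 0.2, 1.0]
opening: 0.323
```

Run:
```python
from h import *
plan([(.57,.1,.29,0,95),(.53,.29,.28,5.7,65)])
```

```text
t 29.42 p [0.519, -0.1521, 0.2528] psi -8.1 pitch 134.3 op 0.323 F [1.1, 0.2, 1.0] j [-0.37, 0.78, 0.82, -0.22, 2.29, 1.26]
[0.566, 0.1, 0.244, 0.0, 95.0] -> [-3.1, -256.3, -12.3, -0.135, 0.686, 0.052] | 256 mm 40 deg
[0.549, 0.292, 0.238, 5.7, 65.0] -> [7.3, -191.9, 16.1, -0.099, 0.523, -0.017] | 192 mm 30 deg
grip at [0.5508, -0.1564, 0.2857]
```

play_rows --moves '[[[-3,-256,-12,-0.135,0.686,0.052],[-3,-256,-12,-0.135,0.686,0.052],[-3,-256,-12,-0.135,0.686,0.052],[-3,-256,-12,-0.135,0.686,0.052],[-3,-256,-12,-0.135,0.686,0.052],[-3,-256,-12,-0.135,0.686,0.052],[-3,-256,-12,-0.135,0.686,0.052],[-3,-256,-12,-0.135,0.686,0.052]]]' --hand 0

```text
time_s: 30.08
ee_pos: [0.5629, 0.1033, 0.2388]
tcp_rot: [[-0.096, 0.005, -0.995], [0.005, -1.0, -0.006], [-0.995, -0.005, 0.096]]
contact_force: [0.0, -0.5, 0.1]
opening: 0.502
```

play_rows --moves '[[[7,-192,16,-0.099,0.523,-0.017],[7,-192,16,-0.099,0.523,-0.017],[7,-192,16,-0.099,0.523,-0.017],[7,-192,16,-0.099,0.523,-0.017],[7,-192,16,-0.099,0.523,-0.017],[7,-192,16,-0.099,0.523,-0.017],[7,-192,16,-0.099,0.523,-0.017],[7,-192,16,-0.099,0.523,-0.017]]]'

```text
time_s: 30.75
ee_pos: [0.5486, 0.2909, 0.2328]
tcp_rot: [[0.41, 0.098, -0.907], [0.044, -0.995, -0.088], [-0.911, -0.004, -0.412]]
contact_force: [0.2, -0.1, -0.9]
opening: 0.501
```

Run:
```python
from h import *
plan([(.5405,.3165,.18,5.7,60),(.5755,.32,.119,5.7,60)])
t=snap('top','t6')['img'][150:290,130:400]
w=snap('wrist','w6')['img']
cv2.imwrite('pics/c6.png',np.vstack([cv2.resize(t,(560,290)),w[60:360]]))
```

```text
t 30.75 p [0.5486, 0.2909, 0.2328] psi 5.6 pitch 65.7 op 0.501 F [0.2, -0.1, -0.9] j [0.38, 0.13, 1.7, -0.14, 0.9, 1.91]
[0.563, 0.319, 0.14, 5.7, 60.0] -> [91.7, -26.0, 22.4, -0.003, 0.099, 0.003] | 97 mm 5 deg
[0.598, 0.322, 0.079, 5.7, 60.0] -> [70.4, -0.0, 0.0, 0.0, 0.0, 0.0] | 70 mm 0 deg
grip at [0.5298, 0.2888, 0.2747]
```

View pics/c6.png

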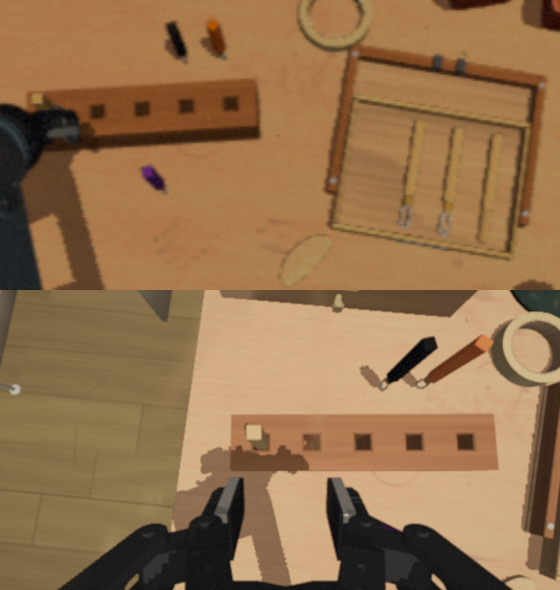

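Three tools lie neatly in the tray at (412,165), (452,175) and (492,190). The last tool's top is at wrist pixel (253,202).

play_rows --moves '[[[92,-26,22,0,0.099,0],[92,-26,22,0,0.099,0],[92,-26,22,0,0.099,0],[92,-26,22,0,0.099,0],[92,-26,22,0,0.099,0],[92,-26,22,0,0.099,0],[92,-26,22,0,0.099,0],[92,-26,22,0,0.099,0]]]'

```text
time_s: 31.52
ee_pos: [0.5643, 0.3204, 0.143]
tcp_rot: [[0.502, 0.099, -0.859], [0.055, -0.995, -0.082], [-0.863, -0.007, -0.505]]
contact_force: [0.1, -0.1, -0.6]
opening: 0.498
```

Run:
```python
from h import *
c=dict(np.load('pics/w6.npz')); print(P(c,253,202,.165))
plan([(.5755,.32,.119,5.7,60)])
```

```text
[0.57785672 0.32126919 0.165     ]
t 31.52 p [0.5643, 0.3204, 0.143] psi 5.7 pitch 59.7 op 0.498 F [0.1, -0.1, -0.6] j [0.44, 0.24, 1.86, -0.31, 0.56, 2.14]
[0.598, 0.322, 0.079, 5.7, 60.0] -> [72.3, 1.9, 2.8, -0.004, -0.005, 0.005] | 72 mm 0 deg
grip at [0.5413, 0.3178, 0.1827]
```

play_rows --moves '[[[12,0,0,0,0,0],[24,0,0,0,0,0],[36,0,1,0,0,0],[48,0,1,0,0,0],[60,0,2,0,0,0],[72,0,2,0,0,0],[72,0,2,0,0,0],[72,0,2,0,0,0]]]'

```text
time_s: 32.18
ee_pos: [0.5966, 0.3239, 0.0754]
tcp_rot: [[0.496, 0.099, -0.862], [0.054, -0.995, -0.084], [-0.866, -0.005, -0.499]]
contact_force: [0.6, -1.0, 0.8]
opening: 0.501
```

play_rows --moves '[[[0,0,0,0,0,0],[0,0,0,0,0,0],[0,0,0,0,0,0],[0,0,0,0,0,0],[0,0,0,0,0,0],[0,0,0,0,0,0],[0,0,0,0,0,0],[0,0,0,0,0,0]]]' --hand -1

```text
time_s: 32.85
ee_pos: [0.5972, 0.3245, 0.0779]
tcp_rot: [[0.5, 0.1, -0.86], [0.055, -0.995, -0.083], [-0.864, -0.006, -0.503]]
contact_force: [-1.9, -0.3, 5.2]
opening: 0.154
```

play_rows --moves '[[[-20,0,-11,0,0,0],[-42,0,-24,0,0,0],[-64,0,-37,0,0,0],[-86,0,-49,0,0,0],[-110,0,-63,0,0,0],[-134,0,-77,0,0,0],[-157,0,-90,0,0,0],[-157,0,-90,0,0,0]]]'

```text
time_s: 33.52
ee_pos: [0.5989, 0.3245, 0.2658]
tcp_rot: [[0.507, 0.1, -0.856], [0.059, -0.995, -0.082], [-0.86, -0.009, -0.511]]
contact_force: [1.4, -0.1, 0.9]
opening: 0.148
```

Run:
```python
from h import *
t=tray(.025,.078)
plan([(.58,.15,.29,0,85),(*t,.24,-8,115),(*t,.16,-8,135),(*t,.05,-8,135)])
```

```text
t 33.52 p [0.5989, 0.3245, 0.2658] psi 5.7 pitch 59.3 op 0.148 F [1.4, -0.1, 0.9] j [0.42, 0.17, 1.62, -0.21, 0.85, 1.99]
[0.584, 0.15, 0.244, 0.0, 85.0] -> [0.8, 172.3, 38.0, 0.093, -0.448, 0.039] | 176 mm 26 deg
[0.537, -0.103, 0.198, -8.0, 115.0] -> [41.6, 252.5, 50.5, 0.139, -0.523, -0.025] | 260 mm 31 deg
[0.524, -0.101, 0.127, -8.0, 135.0] -> [69.7, 0.0, -18.1, 0.0, -0.349, 0.0] | 72 mm 20 deg
[0.524, -0.101, 0.017, -8.0, 135.0] -> [77.8, 0.0, -77.8, 0.0, 0.0, 0.0] | 110 mm 0 deg
grip at [0.5755, 0.3218, 0.3053]
```

play_rows --moves '[[[1,172,38,0.093,-0.448,0.039],[1,172,38,0.093,-0.448,0.039],[1,172,38,0.093,-0.448,0.039],[1,172,38,0.093,-0.448,0.039],[1,172,38,0.093,-0.448,0.039],[1,172,38,0.093,-0.448,0.039],[1,172,38,0.093,-0.448,0.039],[1,172,38,0.093,-0.448,0.039]]]'

```text
time_s: 34.18
ee_pos: [0.5804, 0.1499, 0.2368]
tcp_rot: [[0.076, 0.001, -0.997], [-0.004, -1.0, -0.001], [-0.997, 0.004, -0.076]]
contact_force: [-0.4, -0.8, 0.2]
opening: 0.147
```

play_rows --moves '[[[5,32,6,0.018,-0.065,-0.003],[10,63,12,0.035,-0.13,-0.006],[15,95,19,0.053,-0.195,-0.009],[20,126,25,0.07,-0.26,-0.012],[25,158,31,0.088,-0.325,-0.015],[30,189,37,0.105,-0.39,-0.018],[35,221,44,0.123,-0.455,-0.021],[42,252,50,0.14,-0.523,-0.024]]]'

```text
time_s: 34.85
ee_pos: [0.5346, -0.1028, 0.1933]
tcp_rot: [[-0.428, -0.138, -0.893], [0.053, -0.99, 0.127], [-0.902, 0.007, 0.432]]
contact_force: [1.6, 0.2, -0.8]
opening: 0.152
```

play_rows --moves '[[[10,0,-3,0,-0.058,0],[23,0,-6,0,-0.116,0],[35,0,-9,0,-0.174,0],[46,0,-12,0,-0.233,0],[58,0,-15,0,-0.291,0],[70,0,-18,0,-0.349,0],[70,0,-18,0,-0.349,0],[70,0,-18,0,-0.349,0]]]'

```text
time_s: 35.52
ee_pos: [0.5204, -0.1001, 0.12]
tcp_rot: [[-0.709, -0.137, -0.692], [0.094, -0.991, 0.1], [-0.699, 0.006, 0.715]]
contact_force: [0.3, -0.2, -0.3]
opening: 0.148
```

Run:
```python
from h import *
t=tray(.025,.078)
plan([(*t,.05,-8,135)])
```

```text
t 35.52 p [0.5204, -0.1001, 0.12] psi -7.9 pitch 135.7 op 0.148 F [0.3, -0.2, -0.3] j [-0.31, 0.86, 0.99, -0.14, 2.07, 1.39]
[0.524, -0.101, 0.017, -8.0, 135.0] -> [68.7, -0.5, -76.2, -0.003, 0.012, -0.005] | 102 mm 0 deg
grip at [0.553, -0.1044, 0.1521]
```

play_rows --moves '[[[11,0,-12,0,0,0],[22,0,-24,0,0,0],[33,0,-36,0,0,0],[44,0,-48,0,0,0],[54,0,-60,0,0,0],[62,-1,-70,0,0,0],[69,-1,-76,0,0.01,0],[69,-1,-76,0,0.01,0]]]'

```text
time_s: 36.18
ee_pos: [0.5232, -0.1016, 0.0171]
tcp_rot: [[-0.703, -0.14, -0.697], [0.095, -0.99, 0.103], [-0.704, 0.006, 0.71]]
contact_force: [-1.3, 0.5, -0.3]
opening: 0.157
```

play_rows --moves '[[[0,0,0,0,0,0],[0,0,0,0,0,0],[0,0,0,0,0,0],[0,0,0,0,0,0],[0,0,0,0,0,0],[0,0,0,0,0,0],[0,0,0,0,0,0],[0,0,0,0,0,0]]]' --hand -0.35

```text
time_s: 36.85
ee_pos: [0.5245, -0.102, 0.0191]
tcp_rot: [[-0.701, -0.14, -0.7], [0.094, -0.99, 0.103], [-0.707, 0.006, 0.707]]
contact_force: [-0.3, -1.4, -0.2]
opening: 0.325
```

play_rows --moves '[[[-15,0,15,0,0,0],[-35,0,35,0,0,0],[-60,0,60,0,0,0],[-85,0,85,0,0,0],[-110,0,110,0,0,0],[-135,0,135,0,0,0],[-160,0,160,0,0,0],[-160,0,160,0,0,0]]]'

```text
time_s: 37.52
ee_pos: [0.526, -0.1009, 0.2527]
tcp_rot: [[-0.693, -0.14, -0.707], [0.092, -0.99, 0.106], [-0.715, 0.009, 0.699]]
contact_force: [0.3, -0.6, 1.3]
opening: 0.328
```

Run:
```python
from h import *
plan([(*tray(-.145,0),.25,-8,90),(*tray(-.145,0),.08,-8,90)])
```

```text
t 37.52 p [0.526, -0.1009, 0.2527] psi -8.1 pitch 134.4 op 0.328 F [0.3, -0.6, 1.3] j [-0.31, 0.77, 0.83, -0.16, 2.29, 1.35]
[0.377, -0.159, 0.204, -8.0, 90.0] -> [132.5, 77.8, 64.9, -0.004, 0.774, -0.008] | 166 mm 44 deg
[0.377, -0.159, 0.034, -8.0, 90.0] -> [170.0, 0.0, 0.0, 0.0, 0.0, 0.0] | 170 mm 0 deg
grip at [0.5579, -0.1051, 0.2856]
```

play_rows --moves '[[[132,78,65,0,0.774,0],[132,78,65,0,0.774,0],[132,78,65,0,0.774,0],[132,78,65,0,0.774,0],[132,78,65,0,0.774,0],[132,78,65,0,0.774,0],[132,78,65,0,0.774,0],[132,78,65,0,0.774,0]]]' --hand -1

```text
time_s: 38.18
ee_pos: [0.373, -0.1576, 0.1992]
tcp_rot: [[-0.008, -0.142, -0.99], [-0.006, -0.99, 0.142], [-1.0, 0.007, 0.007]]
contact_force: [-0.4, 1.2, -0.3]
opening: 0.001
```

Run:
```python
from h import *
plan([(*tray(-.145,0),.08,-8,90),(*tray(-.145,0),.026,-8,90)])
w=snap('wrist','w7')['img']; s=snap('scene','s7')['img'][100:260,230:450]
cv2.imwrite('pics/c7.png',np.vstack([w[:300],cv2.resize(s,(412,300))[:, :].copy() if 0 else cv2.copyMakeBorder(cv2.resize(s,(412,300)),0,0,0,148,cv2.BORDER_CONSTANT)]))
```

```text
t 38.18 p [0.373, -0.1576, 0.1992] psi -8.2 pitch 90.4 op 0.001 F [-0.4, 1.2, -0.3] j [-0.67, -0.01, 1.85, -0.01, 1.3, 1.05]
[0.377, -0.159, 0.034, -8.0, 90.0] -> [165.2, -0.6, -5.8, -0.003, 0.007, -0.007] | 165 mm 0 deg
[0.377, -0.159, -0.02, -8.0, 90.0] -> [54.0, 0.0, 0.0, 0.0, 0.0, 0.0] | 54 mm 0 deg
grip at [0.3734, -0.1573, 0.2452]
```

View pics/c7.png

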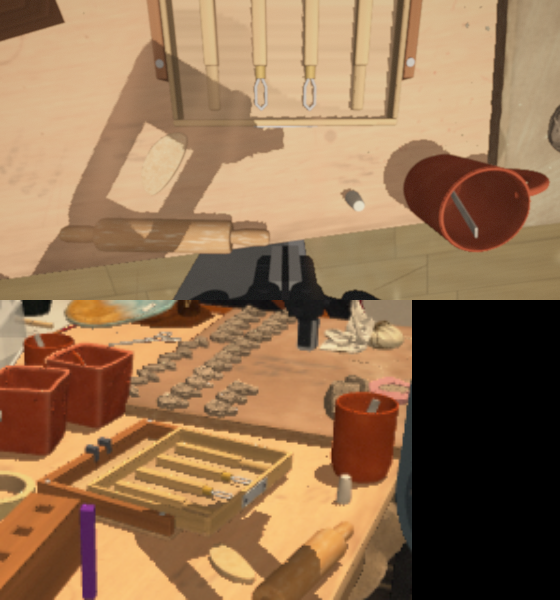

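All four tools lie flat and lengthwise. Composite wrist part: tools at columns 210, 260, 310 and 360, front wall at row 122. The spot in front of the tray centre, about (285,172), is clear. Going down to press.

play_rows --moves '[[[20,0,0,0,0,0],[45,0,-2,0,0,0],[70,0,-4,0,0,0],[95,0,-5,0,0,0],[120,0,-6,0,0,0],[145,0,-6,0,0,0],[165,0,-6,0,0,0],[165,0,-6,0,0,0]]]'

```text
time_s: 38.95
ee_pos: [0.3782, -0.1584, 0.0292]
tcp_rot: [[-0.02, -0.138, -0.99], [0.001, -0.99, 0.139], [-1.0, 0.002, 0.02]]
contact_force: [0.4, 0.6, -0.0]
opening: 0.0
```

Run:
```python
from h import *
plan([(*tray(-.145,0),.028,-8,90),(*tray(-.105,0),.028,-8,90),(*tray(-.075,0),.028,-8,90)])
```

```text
t 38.95 p [0.3782, -0.1584, 0.0292] psi -8.0 pitch 91.2 op 0.0 F [0.4, 0.6, -0.0] j [-0.66, 0.23, 2.06, -0.02, 0.86, 1.06]
[0.377, -0.159, -0.018, -8.0, 90.0] -> [47.2, 0.4, -0.3, 0.001, 0.02, -0.002] | 47 mm 1 deg
[0.417, -0.164, -0.018, -8.0, 90.0] -> [0.0, -0.0, -40.0, 0.0, 0.0, 0.0] | 40 mm 0 deg
[0.447, -0.169, -0.018, -8.0, 90.0] -> [0.0, 0.0, -30.0, 0.0, 0.0, 0.0] | 30 mm 0 deg
grip at [0.3791, -0.1585, 0.0752]
```

play_rows --moves '[[[10,0,0,0,0.02,0],[20,0,0,0,0.02,0],[30,0,0,0,0.02,0],[40,0,0,0,0.02,0],[47,0,0,0,0.02,0],[47,0,0,0,0.02,0],[47,0,0,0,0.02,0],[47,0,0,0,0.02,0]]]'

```text
time_s: 39.62
ee_pos: [0.3798, -0.1608, -0.0132]
tcp_rot: [[0.008, -0.139, -0.99], [-0.008, -0.99, 0.139], [-1.0, 0.007, -0.009]]
contact_force: [0.1, -0.1, -0.1]
opening: 0.0
```

play_rows --moves '[[[0,0,-7,0,0,0],[0,0,-14,0,0,0],[0,0,-21,0,0,0],[0,0,-28,0,0,0],[0,0,-35,0,0,0],[0,0,-42,0,0,0],[0,0,-48,0,0,0],[0,0,-48,0,0,0]]]'

```text
time_s: 40.28
ee_pos: [0.4266, -0.167, -0.0135]
tcp_rot: [[0.006, -0.139, -0.99], [-0.007, -0.99, 0.139], [-1.0, 0.006, -0.007]]
contact_force: [-5.9, -1.1, 3.8]
opening: -0.001
```

play_rows --moves '[[[0,0,-3,0,0,0],[0,0,-6,0,0,0],[0,0,-9,0,0,0],[0,0,-12,0,0,0],[0,0,-15,0,0,0],[0,0,-18,0,0,0],[0,0,-20,0,0,0],[0,0,-20,0,0,0]]]'

```text
time_s: 40.95
ee_pos: [0.445, -0.1692, -0.0137]
tcp_rot: [[0.005, -0.14, -0.99], [-0.006, -0.99, 0.139], [-1.0, 0.005, -0.006]]
contact_force: [-3.4, -1.1, 0.6]
opening: 0.004
```

Run:
```python
from h import *
plan([(*tray(-.06,0),.028,-8,90),(*tray(-.045,0),.028,-8,90)])
```

```text
t 40.95 p [0.445, -0.1692, -0.0137] psi -8.0 pitch 89.7 op 0.004 F [-3.4, -1.1, 0.6] j [-0.6, 0.39, 1.97, -0.0, 0.78, 1.12]
[0.462, -0.171, -0.018, -8.0, 90.0] -> [4.4, -0.9, -16.6, -0.0, -0.006, -0.005] | 17 mm 0 deg
[0.476, -0.173, -0.018, -8.0, 90.0] -> [0.0, 0.0, -15.0, 0.0, 0.0, 0.0] | 14 mm 0 deg
grip at [0.4448, -0.1689, 0.0323]
```

Contact of 3–6 N, so the tray is moving. I'll press on slowly.

play_rows --moves '[[[0,0,-3,0,0,0],[0,0,-6,0,0,0],[0,0,-9,0,0,0],[0,0,-12,0,0,0],[0,0,-14,0,0,0],[0,0,-16,0,0,0],[0,0,-18,0,0,0],[0,0,-18,0,0,0]]]'

```text
time_s: 41.62
ee_pos: [0.4653, -0.1729, -0.0126]
tcp_rot: [[0.009, -0.14, -0.99], [-0.008, -0.99, 0.14], [-1.0, 0.007, -0.01]]
contact_force: [0.4, 0.5, -0.0]
opening: 0.003
```

Run:
```python
from h import *
plan([(*tray(-.045,0),.028,-8,90)])
```

```text
t 41.62 p [0.4653, -0.1729, -0.0126] psi -8.0 pitch 89.4 op 0.003 F [0.4, 0.5, -0.0] j [-0.58, 0.41, 1.92, -0.0, 0.79, 1.13]
[0.476, -0.173, -0.018, -8.0, 90.0] -> [5.5, -1.8, -10.9, -0.001, -0.01, -0.007] | 12 mm 0 deg
grip at [0.4649, -0.1725, 0.0334]
```

The force dropped to zero, so the catch has snapped. I'll back off, rise and check.

play_rows --moves '[[[0,0,10,0,0,0],[0,0,25,0,0,0],[0,0,45,0,0,0],[0,0,65,0,0,0],[-20,0,75,0,0,0],[-60,0,75,0,0,0],[-100,0,75,0,0,0],[-140,0,75,0,0,0]]]'

```text
time_s: 42.28
ee_pos: [0.3871, -0.1601, 0.1276]
tcp_rot: [[0.006, -0.14, -0.99], [-0.006, -0.99, 0.14], [-1.0, 0.005, -0.007]]
contact_force: [1.4, -1.1, -0.4]
opening: -0.006
```

play_rows --moves '[[[-30,20,0,0,0,0],[-60,40,0,0,0,0],[-60,80,0,0,0,0],[-60,120,0,0,0,0],[-60,150,0,0,0,0],[-60,170,0,0,0,0],[-60,170,0,0,0,0],[-60,170,0,0,0,0]]]'

```text
time_s: 42.95
ee_pos: [0.3636, -0.3289, 0.1869]
tcp_rot: [[0.007, -0.142, -0.99], [-0.006, -0.99, 0.142], [-1.0, 0.005, -0.008]]
contact_force: [-0.2, 0.6, -0.0]
opening: 0.001
```

Run:
```python
from h import *
st()
c=snap('top','t8'); cv2.imwrite('pics/t8c.png',cv2.resize(c['img'][155:290,270:410],None,fx=4,fy=4,interpolation=cv2.INTER_CUBIC))
```

```text
t 42.95 p [0.3636, -0.3289, 0.1869] psi -8.2 pitch 89.6 op 0.001 F [-0.2, 0.6, -0.0] j [-0.97, 0.15, 1.7, 0.0, 1.28, 0.75]
```

View pics/t8c.png

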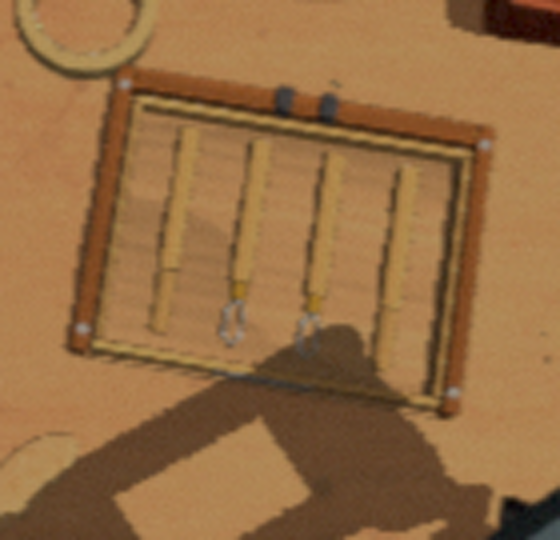

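The tray sits home against the back rail, and all four tools lie lengthwise, well apart. One numeric check, then I'll hand it in.

Run:
```python
from h import *
c=bot.camera('top'); f=lambda x,y,z=None:P(c,270+x/4,155+y/4,z)
for q in [(137,104),(470,155),(445,404),(90,346)]:
    p=f(*q,.0385)[:2]-C; print('rim',(p@UX).round(4),(p@UY).round(4))
C2=C+.05*UX
for a_,b_ in [((190,130),(158,328)),((260,140),(230,340)),((334,155),(306,350)),((407,168),(383,365))]:
    A,B=f(*a_,.03)[:2]-C2,f(*b_,.03)[:2]-C2; d=A-B
    L=[f(a_[0]+(b_[0]-a_[0])*k,a_[1]+(b_[1]-a_[1])*k)[2].round(3) for k in(.1,.3,.5)]
    print('back',(A@UX).round(3),(A@UY).round(3),'front',(B@UX).round(3),'ang',np.degrees(np.arctan2(d@UY,d@UX)).round(1),'z tops',L)
st(); bot.finish_job()
```

```text
rim 0.1367 0.1178
rim 0.1413 -0.12
rim -0.0371 -0.1256
rim -0.0405 0.1212
back 0.077 0.077 front -0.068 ang 0.3 z tops [np.float64(0.032), np.float64(0.033), np.float64(0.032)]
back 0.078 0.027 front -0.068 ang 0.5 z tops [np.float64(0.031), np.float64(0.031), np.float64(0.028)]
back 0.077 -0.026 front -0.065 ang 0.3 z tops [np.float64(0.031), np.float64(0.032), np.float64(0.032)]
back 0.076 -0.079 front -0.066 ang 1.0 z tops [np.float64(0.031), np.float64(0.028), np.float64(0.032)]
t 43.05 p [0.3642, -0.3275, 0.1871] psi -8.0 pitch 89.5 op -0.004 F [0.4, 0.1, 0.5] j [-0.96, 0.15, 1.7, 0.0, 1.28, 0.75]
the job is handed in; nothing more can be done
```

All four beech tools (the middle well was empty from the start) were pulled from the holder and laid flat and lengthwise in the tray. I then pressed the tray home, and the job was handed in at about 43 s of the 210 s allowed.

**Last checks after backing off:**
- **Tools:** handle tops read 28–33 mm above the table, where 31.5 mm is expected for lying flat. They are within about 1° of lengthwise and spaced about 50 mm apart.
- **Tray:** the rim corners sit about 50 mm in from the out position, and the pressing force fell to zero as the catch snapped. I read the travel from camera pixels, so it is good to a few millimetres only.
- **Robot:** clear of everything, with no contact force.

**What disagreed:** the real fingertips sit about 36 mm behind the reported TCP when shut, although `bot.tips_ahead` says 8 mm ahead. My first grip therefore closed on nothing, without harm. After that I planned with a grip point 46 mm behind the reported TCP, and all four grasps held at the first try.

I saw no tool knocked aside and no slackening of the grip.

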